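Refill the spring-lift tasting-board dispenser

TASK

Refill the tasting-board dispenser, which already holds one board: lay the dark board in it and press it down against the spring until both orange catches snap back over it, then do the same with the pale board, so that the pale one ends on top, flat and held under the catches. Leave the tape roll, the paper note block and everything else on the table where they are.

Things in the scene. Friction and masses are not known exactly. Their poses are not given: they have to be found in the camera images.
- dispenser: Grey and aluminium dispenser screwed to the table, base 186 x 100 mm. Origin: centre of its underside, on the table; x along its long side, z up. Open-topped well 134 x 64 mm (x, y) about the origin. Corner posts 5 mm thick, 108 mm high; flared lead-ins above them, to 120 mm, widen the mouth by about 6 mm a side. Long sides open for fingers between the posts (x -53 to +53 mm).
- dispenser_well (a point): Centre of the well, 80 mm above the table, level with the flat undersides of the catches; axes as the dispenser's. The spring platform pushes the pile up, so the top board's top rests here. Press a board at its centre until its top is below this level (about 74 mm above the table; the stop comes at 70 mm) and the catches snap over it. Takes 10 to 20 N.
- dispenser_mouth (a point): On the well's axis, 106 mm above the table: the top of a board laid in the mouth but not yet pressed; it then rests on the sloping noses of the catches, its underside at about 90 mm. Axes as the dispenser's.
- platform (a joint): Sinking of the white platform in m: 0 with one board held under the catches, 0.016 with two, 0.032 with three; stop at 0.042. Spring about 4 N at 0 and 160 N/m.
- catch_near (a joint): Outward travel in m of the orange catch at the -x end of the well; 0 = snapped in, 0.006 = clear of the well. 30 mm wide, reaching 6 mm into the well; underside at 80 mm above the table, nose sloping inward from 93 down to 83 mm, so that a board pressed on it pushes it out. Light spring, about 1 N.
- catch_far (a joint): Outward travel in m of the orange catch at the +x end of the well; 0 = snapped in, 0.006 = clear of the well. 30 mm wide, reaching 6 mm into the well; underside at 80 mm above the table, nose sloping inward from 93 down to 83 mm, so that a board pressed on it pushes it out. Light spring, about 1 N.
- loaded_board: Mid-brown wooden tasting board 130 x 60 x 16 mm that is already in the dispenser under the catches. Origin: centre of its underside; x along its length, z up.
- dark_board: Dark brown wooden tasting board 130 x 60 x 16 mm (x, y, z), about 90 g, lying flat on the table; it can be taken across its 60 mm width anywhere along its length. Origin: centre of its underside; x along its length, z up. Same shape either way round.
- pale_board: Pale wooden tasting board, otherwise the same as the dark one: 130 x 60 x 16 mm, about 90 g, flat on the table. Origin: centre of its underside; x along its length, z up.
- note_block: Block of white note paper with yellow, green and blue bands, 72 x 72 x 24 mm, lying flat close beside one end of the dark board. Origin: centre of its underside; sides along its x and y. Not to be moved.
- small_tape: Beige tape roll lying flat, 66 mm across, 24 mm high, close beside one end of the pale board. Origin: centre of its underside. Not to be moved.
- cash_box: Open blue cash box, always in the same place: box 190 x 250 x 62 mm (x, y, z) about its origin, the centre of its underside; its lid stands up at its back, within 20 to 110 mm behind (+x of) the origin, and up to 265 mm above the table. In the way of a swing from left to right: pass in front of it. Solid.
- bottle: Dark bottle with white cap, 56 mm across, 193 mm high, standing. Origin: centre of its underside. Not to be moved.
- green_jar: Grey-green jar with white lid, 68 mm across, 122 mm high, standing. Origin: centre of its underside. Not to be moved.
- peach_jar: Peach-coloured jar with cream lid, 60 mm across, 92 mm high, standing. Origin: centre of its underside. Not to be moved.
- red_marker: White marker pen with red cap, 125 mm long (along its y), 17 mm thick, lying. Origin: middle of its underside. Not to be moved.

How it is judged:
On the way, in this order (a step that is already met when the one before it is completed fails the run):
1. the dark board lies in the dispenser on the first board, held under both closed catches (x of dark_board in the frame of dispenser between -0.005 and 0.005 m and y of dark_board in the frame of dispenser between -0.005 and 0.005 m and z of dark_board in the frame of dispenser between 0.052 and 0.0675 m and angle between the x axis of dark_board and the x axis of dispenser, either way round below 0.1 rad and angle between dark_board's own z axis and vertical below 0.06 rad and value of joint each of catch_near, catch_far below 0.003 m), for 0.2 s.
2. the pale board lies on the dark one, pressed in under both closed catches (x of pale_board in the frame of dispenser between -0.005 and 0.005 m and y of pale_board in the frame of dispenser between -0.005 and 0.005 m and z of pale_board in the frame of dispenser between 0.052 and 0.0675 m and angle between the x axis of each of pale_board, dark_board and the x axis of dispenser, either way round below 0.1 rad and angle between each of pale_board, dark_board's own z axis and vertical below 0.06 rad and x of dark_board in the frame of dispenser between -0.005 and 0.005 m and y of dark_board in the frame of dispenser between -0.005 and 0.005 m and z of dark_board in the frame of dispenser between 0.036 and 0.052 m and value of joint each of catch_near, catch_far below 0.003 m), for 0.2 s.
At the end, for the whole second after the job is handed in: All three boards lie flat (within 0.06 rad) and at rest in the well, within 5 mm of its centre: the first board lowest (underside 26 to 36 mm above the table), the dark one next (42 to 52 mm), the pale one on top (58 to 67.5 mm), with both catches sprung back to within 3 mm of fully in (x of dark_board in the frame of dispenser between -0.005 and 0.005 m and y of dark_board in the frame of dispenser between -0.005 and 0.005 m and z of dark_board in the frame of dispenser between 0.042 and 0.052 m and angle between the x axis of each of dark_board, pale_board, loaded_board and the x axis of dispenser, either way round below 0.1 rad and angle between each of dark_board, pale_board, loaded_board's own z axis and vertical below 0.06 rad and x of pale_board in the frame of dispenser between -0.005 and 0.005 m and y of pale_board in the frame of dispenser between -0.005 and 0.005 m and z of pale_board in the frame of dispenser between 0.058 and 0.0675 m and x of loaded_board in the frame of dispenser between -0.005 and 0.005 m and y of loaded_board in the frame of dispenser between -0.005 and 0.005 m and z of loaded_board in the frame of dispenser between 0.026 and 0.036 m and value of joint each of catch_near, catch_far below 0.003 m and linear speed of each of loaded_board, dark_board, pale_board below 0.02 m/s); the robot touches nothing.
It fails at once if the note block moved by more than 30 mm or tipped (distance of note_block from where it was at the start of the episode above 0.03 m or angle between note_block's own z axis and vertical above 0.4 rad).
It fails at once if the tape roll moved by more than 30 mm or tipped (distance of small_tape from where it was at the start of the episode above 0.03 m or angle between small_tape's own z axis and vertical above 0.4 rad).
It also fails if it takes over 72 s, if anything falls off the work surface, if the arm or the gripper's body presses on something with over 40 N, if the wrist force passes 120 N, or if a joint passes its speed limit or range.

ROBOT

A 6-joint arm with a two-finger parallel gripper is mounted at the origin on a cart in front of the work surface, level with it; the furniture and walls round the work are solid. World frame = base frame: x ahead of the robot, y to its left, z up, the work surface at z = 0. Lengths are in m, angles in rad, forces in N, time in s.
With the tool pointing down it reaches from about 0.325 to 0.9 m from the base axis. Payload 6.1 kg.
Tool frame: the origin (TCP) lies midway between the tips of the shut fingers; the grasp point (between the pads) lies 19 mm behind it (arm.hold_point_z is the y of the grasp point in the tool frame, in m); y points along the fingers, x is the direction in which the jaws open and shut, and the axes are right-handed (so a half turn about y gives the same grasp; the last joint's range is limited). The gripper opens to 87 mm and grips with 3 to 60 N. Pads are 19 mm wide; open, the fingers measure 117 mm over their backs; the gripper's body (75 mm by 190 mm) begins 51 mm behind the grasp point.
Start: joints at [1.123, 0.22, 1.526, -0, 1.395, -0.126], TCP at [0.198, 0.593, 0.223] pointing down, gripper open.
Joint ranges: [-2.98, 2.98], [-0.91, 2.08], [0.09, 2.57], [-1.24, 4.39], [0.2, 2.65], [-2.68, 2.68]. Speed limits (rad/s): [2.57, 2.57, 3.01, 3.14, 3.14, 3.14].

INTERFACE

Orientations are given as a unit quaternion [w, x, y, z].
In Python, from bench import status, imaging, order, arm gives the robot as it stands.
- The arm moves only by the shell command python3 -m inch 'ROWS'. ROWS is JSON, a list of rows, each a list of 5 numbers: the shift along the world's x, y, z in cm, then the turn about the world's z in degrees, then the closure, from 0 (fully open) to 1 (shut). In form: [[tx, ty, tz, roll, jaw], ...]. A call has exactly 10 rows; each row is the pose to reach, as a shift and turn from the pose commanded when the call began; what a row does not reach only later rows make up. A row lasts 1/10 s, in which the tool goes at most 50 mm and 8.59 degrees, less where a joint would pass 70% of its speed; a pose out of reach is approached as far as the arm can. A call with a gripper value outside its range is refused whole. The fingers move at their own pace and stop on an object; the grip force is fixed at half the most. Time passes only in rows, so rows that repeat a pose let the fingers close, or fill a call up. It gives the time, the measured TCP pose, the force and the opening at its end, in the units of the state.
- status.observe(): the state, without advancing time (a new reading comes with each control period).
- imaging.camera(name): name is "side" or "top"; returns a dict with "color" (480x640x3 uint8, red, green, blue), "range_z" (480x640 float32, m along the optical axis (not along the pixel's ray), 0 where there is no reading), "mtx" (3x3 intrinsics, pixels), "R" (3x3) and "t" (3): a world point X has camera coordinates R X + t. Camera axes: x right, y down, z forward; pixel columns grow to the right and rows downward; lengths in m; the calibration is good to about 2 mm. A picture is of the moment at which its call begins.
- order.close_job(): hands the job in, once; it reports no verdict.
The state is a dict: "time_s": time; "joint_pos": joint angles; "joint_velocities": joint speeds; "joint_efforts": joint torques, N m; "tcp_pos": TCP position; "orientation": TCP orientation; "wrist_force": force on the tool from outside, world axes, zero at the start; "moment": the same for the moment, N m; "gripper_width": finger opening in m.
Only numpy, scipy, OpenCV 4.12 (cv2) and the standard library are available. Lean on these libraries where they do the work, as an engineer would, in place of code of your own. Each camera call takes 0.05 s, during which the arm holds its last target.

## Working session

There is one attempt and no reset: what is moved stays moved. The work goes in short steps, Python scripts to look and compute and a shell command to move; the robot and the scene stay as the last step left them, time stands still between calls to the robot, and variables do not carry over. Pictures are saved under pics/ and viewed, and the job is handed in when it is done.

```bash
ls; mkdir -p pics; python3 - <<'E'
from bench import status, imaging, arm
import cv2, numpy as np
print(status.observe()); print(arm.hold_point_z, [a for a in dir(arm) if a[0]!='_'])
for n in ("top","side"):
    c=imaging.camera(n); cv2.imwrite(f"pics/{n}0.png",c["color"][:,:,::-1]); np.savez(f"{n}0.npz",**c)
    print(n,c["mtx"],c["R"],c["t"], -c["R"].T@c["t"])
E
```

```text
pics
{'time_s': 0.0, 'joint_pos': array([ 1.12289171e+00,  2.21224415e-01,  1.52760390e+00,  1.03737188e-05,
        1.39470163e+00, -1.26127029e-01]), 'joint_velocities': array([ 0.00021387,  0.00034159,  0.00022708, -0.00114658, -0.00043067,
        0.00018158]), 'joint_efforts': array([ 1.17093680e-05, -4.94605207e+01, -3.87383330e+01,  7.00497860e-02,
        5.70800551e-02, -1.57014574e-04]), 'tcp_pos': array([0.19740496, 0.5923549 , 0.22144214]), 'orientation': array([-0.57331631,  0.57396478,  0.41284079, -0.41404748]), 'wrist_force': array([-0.49000155,  0.73041717,  0.16410163]), 'moment': array([-0.0053791 ,  0.0027388 ,  0.03090293]), 'gripper_width': 0.0869945732247216}
-0.0187 ['Unreachable', 'hold_point_z']
top [[572.83446442   0.         320.0235034 ]
 [  0.         572.83446442 239.86393846]
 [  0.           0.           1.        ]] [[-0.02950521 -0.99953119 -0.00817551]
 [-0.98229967  0.03050822 -0.18481506]
 [ 0.18497784  0.0025778  -0.98273931]] [0.04120878 0.59711152 1.29810254] [0.34763813 0.0196264  1.3863885 ]
side [[480.39414933   0.         318.29556335]
 [  0.         480.39414933 235.87179113]
 [  0.           0.           1.        ]] [[ 0.8981711  -0.43959671 -0.00658821]
 [-0.19767093 -0.39039958 -0.89917427]
 [ 0.39270202  0.80891465 -0.43754111]] [-0.47950698  0.20323222  1.20355024] [-0.00178419 -1.10501733  0.7061848 ]
```

View pics/top0.png

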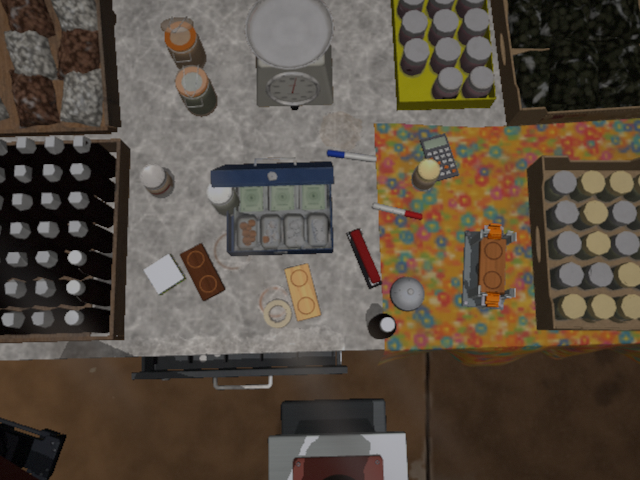

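View pics/side0.png

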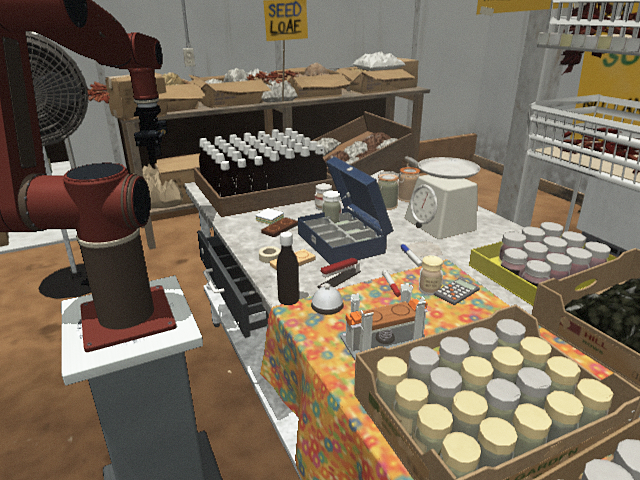

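The top view shows the dark board at (202,271) with the note block at (164,273), the pale board at (302,292) with the tape at (277,313), and the dispenser at (490,268). The bottle is at (382,325), between the boards and the dispenser. Next I measure with masks.

```bash
cat > h.py <<'E'
import numpy as np, cv2
def ray(c,uv,z):
    """cast pixels onto plane z"""
    uv=np.atleast_2d(np.asarray(uv,float)); d=np.c_[uv,np.ones(len(uv))]@np.linalg.inv(c["mtx"]).T@c["R"]
    o=-c["R"].T@c["t"]; s=(z-o[2])/d[:,2]; return o+d*s[:,None]
def cloud(c):
    v,u=np.mgrid[:480,:640]; Z=c["range_z"]
    P=np.stack([(u-c["mtx"][0,2])/c["mtx"][0,0]*Z,(v-c["mtx"][1,2])/c["mtx"][1,1]*Z,Z],-1)
    W=(P-c["t"])@c["R"]; W[Z==0]=np.nan; return W
def rect(c,mask,z):
    """largest blob of mask -> min area rect on plane z: centre, sides, long-axis yaw deg"""
    n,l,s,_=cv2.connectedComponentsWithStats(mask.astype(np.uint8)); k=1+np.argmax(s[1:,4])
    cs,_=cv2.findContours((l==k).astype(np.uint8),cv2.RETR_EXTERNAL,cv2.CHAIN_APPROX_NONE)
    p=ray(c,max(cs,key=len)[:,0,:],z)[:,:2]
    r=cv2.minAreaRect((p*1000).astype(np.float32)); b=cv2.boxPoints(r)
    e=[b[1]-b[0],b[2]-b[1]]; L=max(e,key=np.linalg.norm)
    return np.array(r[0]),sorted(r[1]),np.degrees(np.arctan2(L[1],L[0])), s[k,4]
E
python3 - <<'E'
from h import *
c=dict(np.load("top0.npz")); W=cloud(c); H=W[:,:,2]
hsv=cv2.cvtColor(c["color"],cv2.COLOR_RGB2HSV)
for n,p in dict(dark=(212,276),dark2=(197,268),note=(164,273),pale=(300,290),disp=(490,250),table=(230,300),cloth=(420,270)).items():
    print(n,c["color"][p[1],p[0]],hsv[p[1],p[0]],W[p[1],p[0]].round(4))
def box(x0,x1,y0,y1):
    m=np.zeros((480,640),bool); m[y0:y1,x0:x1]=1; return m
z=.016
for n,b,hz in (("dark",box(180,228,240,303),(.009,.03)),("pale",box(284,322,260,322),(.009,.03))):
    print(n,rect(c,box(*[0]*4)|(b&(H>hz[0])&(H<hz[1])&(hsv[:,:,1]>90)),.016))
# crops
a=c["color"][:,:,::-1]
cv2.imwrite("pics/crop1.png",cv2.resize(a[235:335,140:330],None,fx=4,fy=4,interpolation=cv2.INTER_CUBIC))
cv2.imwrite("pics/crop2.png",cv2.resize(a[200:345,360:540],None,fx=4,fy=4,interpolation=cv2.INTER_CUBIC))
E
```

```text
dark [100  60  33] [ 12 171 100] [0.5244 0.285  0.0213]
dark2 [77 44 25] [ 11 172  77] [0.5459 0.3227 0.0145]
note [170 170 175] [120   7 175] [0.5352 0.4005 0.0213]
pale [172 138  92] [ 17 119 172] [0.4849 0.0748 0.0165]
disp [122  75  41] [ 13 169 122] [ 0.557  -0.3671  0.0837]
table [140 136 131] [ 17  16 140] [ 4.675e-01  2.452e-01 -2.000e-04]
cloth [140 106  65] [ 16 137 140] [ 0.5267 -0.2183 -0.0024]
dark (array([537.1628418 , 309.81448364]), [57.44049072265625, 128.18280029296875], np.float32(26.659063), np.int32(1251))
pale (array([480.98242188,  69.18336487]), [57.86302185058594, 128.87648010253906], np.float32(12.860079), np.int32(1286))
```

```bash
python3 - <<'E'
from h import *
c=dict(np.load("top0.npz")); W=cloud(c)
for name,(u0,u1,v0,v1) in dict(all=(0,0,0,0)).items(): pass
H=np.clip((np.nan_to_num(W[:,:,2])+.02)/.25*255,0,255).astype(np.uint8)
cv2.imwrite("pics/h.png",cv2.applyColorMap(H,cv2.COLORMAP_JET))
E
```

```text
(no output)
```

View pics/crop1.png

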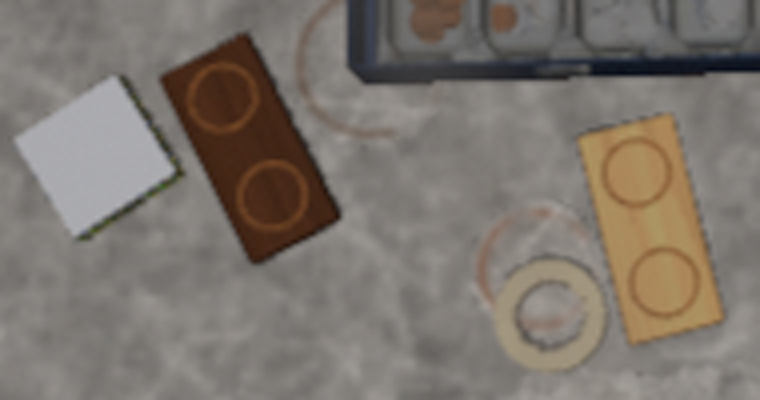

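View pics/crop2.png

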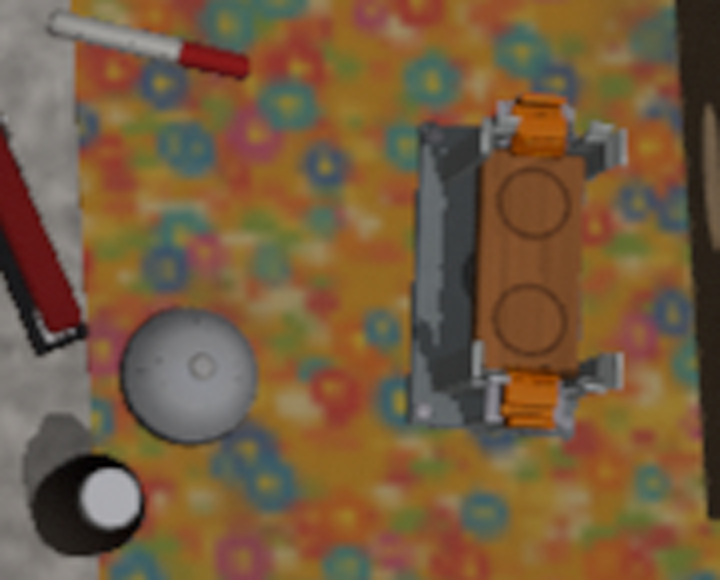

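View pics/h.png

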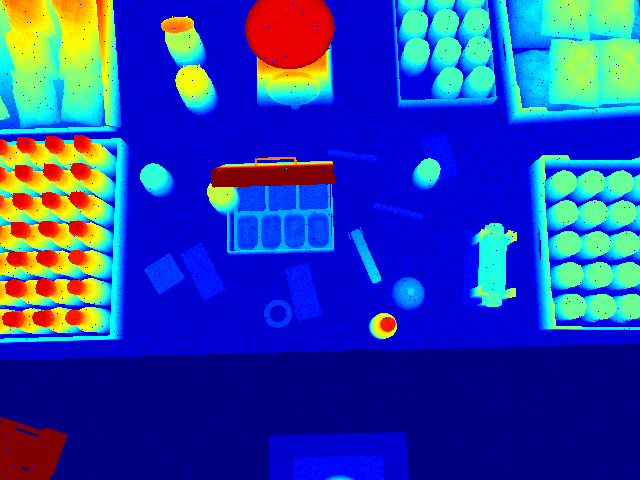

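Crop 1 shows the note block's corner near the dark board's left side, far half, and the tape near the pale board's left side, near end. Crop 2 shows the dispenser's long axis roughly along world x, with the orange catches at its two ends. Now I measure the dispenser, the obstacles and the tool axes.

```bash
python3 - <<'E'
from h import *
from bench import status
from scipy.spatial.transform import Rotation as Ro
c=dict(np.load("top0.npz")); W=cloud(c); H=W[:,:,2]
hsv=cv2.cvtColor(c["color"],cv2.COLOR_RGB2HSV); hh,ss,vv=[hsv[:,:,i].astype(int) for i in range(3)]
def box(x0,x1,y0,y1):
    m=np.zeros((480,640),bool); m[y0:y1,x0:x1]=1; return m
D=box(462,525,215,312)
print("loaded",rect(c,D&(abs(H-.08)<.012)&(hh<18)&(ss>130)&(vv<150),.08))
print("loaded h",np.nanmedian(H[240:290,485:500]))
org=D&(hh<16)&(ss>200)&(vv>150)
n,l,s,ce=cv2.connectedComponentsWithStats(org.astype(np.uint8))
for k in range(1,n):
    if s[k,4]>15: print("orange",s[k],ce[k].round(1),np.nanmedian(H[l==k]).round(3),np.nanmedian(W[l==k],0).round(4))
hi=D&(H>.100)
n,l,s,ce=cv2.connectedComponentsWithStats(hi.astype(np.uint8))
for k in range(1,n):
    if s[k,4]>2: print("post",s[k],ce[k].round(1),W[l==k].mean(0).round(4),W[l==k][:,2].max().round(3))
# obstacles
for n,b,lo,hi_ in (("note",box(140,186,250,300),.012,.04),("tape",box(258,293,296,332),.012,.04),("cash",box(200,345,155,262),.04,.3),("bottle",box(362,402,305,345),.05,.25),("reddev",box(340,385,225,292),.012,.1),("ball",box(388,428,275,312),.012,.1)):
    m=b&(H>lo)&(H<hi_); p=W[m]; print(n,p.min(0).round(3),p.max(0).round(3),np.median(p,0).round(3))
print("note",rect(c,box(140,186,250,300)&(H>.012)&(vv>150),.024))
S=status.observe(); M=Ro.from_quat(np.roll(S["orientation"],-1)).as_matrix(); print(M.round(3)); print("jaw yaw",np.degrees(np.arctan2(M[1,0],M[0,0])))
sd=dict(np.load("side0.npz"))
cv2.imwrite("pics/crop3.png",cv2.resize(sd["color"][255:365,320:460,::-1],None,fx=5,fy=5,interpolation=cv2.INTER_CUBIC))
E
```

```text
loaded (array([ 528.07006836, -370.35787964]), [62.0649528503418, 147.26756286621094], np.float32(-6.671863), np.int32(1477))
loaded h 0.08083527476408794
orange [489 227  12   9  69] [494.6 230.6] 0.092 [ 0.5999 -0.3785  0.0921]
orange [487 294  12   7  67] [492.5 297.5] 0.092 [ 0.4465 -0.3608  0.0922]
orange [488 302  10   5  20] [494.3 304.2] 0.095 [ 0.4307 -0.3668  0.0946]
post [480 228  10  12  61] [483.8 232.4] [ 0.5927 -0.3476  0.1142] 0.124
post [505 230  12  12  83] [511.7 235.1] [ 0.5846 -0.4099  0.1141] 0.124
post [478 285  10  11  47] [481.3 290.9] [ 0.4608 -0.3308  0.1149] 0.124
post [503 288  13  10  77] [510.9 292.7] [ 0.4549 -0.3963  0.1141] 0.125
note [0.486 0.351 0.012] [0.586 0.45  0.033] [0.535 0.398 0.024]
tape [0.398 0.094 0.012] [0.471 0.161 0.035] [0.432 0.128 0.024]
cash [ 0.574 -0.01   0.04 ] [0.788 0.28  0.259] [0.692 0.134 0.126]
bottle [ 0.365 -0.138  0.05 ] [ 0.419 -0.084  0.198] [ 0.39  -0.105  0.137]
reddev [ 0.492 -0.114  0.012] [ 0.63  -0.045  0.071] [ 0.559 -0.082  0.054]
ball [ 0.431 -0.221  0.012] [ 0.509 -0.142  0.075] [ 0.467 -0.177  0.042]
note (array([534.18145752, 402.0539856 ]), [69.09580993652344, 70.22476196289062], np.float32(31.917698), np.int32(833))
[[ 0.316 -0.001 -0.949]
 [ 0.949 -0.002  0.316]
 [-0.002 -1.     0.   ]]
jaw yaw 71.56043761969063
```

View pics/crop3.png

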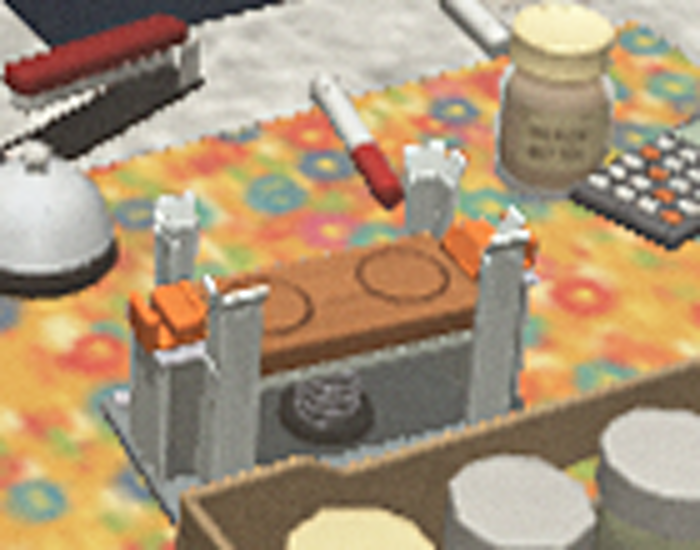

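The side view shows the near (-x) catch at (170,315) in the crop, the far catch at (475,240), the four posts and the spring. The posts, the catches and the loaded board all give a yaw of about -6.6°. Next I refine the centre from the board's long edges and the tips of the catch noses.

```bash
cat > disp.py <<'E'
from h import *
th=np.radians(-6.6); ex=np.array([np.cos(th),np.sin(th)]); ey=np.array([-ex[1],ex[0]])
E
python3 - <<'E'
from disp import *
c=dict(np.load("top0.npz")); hsv=cv2.cvtColor(c["color"],cv2.COLOR_RGB2HSV); h,s,v=[hsv[:,:,i].astype(int) for i in range(3)]
brown=(h<18)&(s>130)&(v<150); org=(h<17)&(s>190)&(v>150)
L=[];R=[]
for r in range(245,284):
    cols=[u for u in range(472,512) if brown[r,u]]
    # contiguous run containing 490
    a=b=490
    while brown[r,a-1]: a-=1
    while brown[r,b+1]: b+=1
    L.append((a-.5,r));R.append((b+.5,r))
for n,q in (("L",L),("R",R)):
    p=ray(c,q,.08)[:,:2]; k=np.polyfit(p[:,0],p[:,1],1); res=p[:,1]-np.polyval(k,p[:,0])
    ok=abs(res)<.003; k=np.polyfit(p[ok,0],p[ok,1],1); print(n,"yaw",np.degrees(np.arctan(k[0])),"ey-coord",np.median(p[ok]@ey), ok.sum(), np.std(p[ok]@ey))
# nose tips
far=[];near=[]
for u in range(488,500):
    col=np.where(org[222:240,u])[0]+222
    if len(col): far.append((u,col.max()+.5))
    col=np.where(org[290:312,u])[0]+290
    if len(col): near.append((u,col.min()-.5))
pf=ray(c,far,.083)[:,:2]@ex; pn=ray(c,near,.083)[:,:2]@ex
print(np.round(pf,4),np.round(pn,4),np.median(pf)-np.median(pn)); cx=(np.median(pf)+np.median(pn))/2; print("cx along ex",cx)
# side view
s_=dict(np.load("side0.npz")); hs=cv2.cvtColor(s_["color"],cv2.COLOR_RGB2HSV); h,s,v=[hs[:,:,i].astype(int) for i in range(3)]
W=cloud(s_); m=np.zeros((480,640),bool); m[295:335,340:430]=1
m1=m&(h<18)&(s>110)&(abs(W[:,:,2]-.08)<.008)
cs,_=cv2.findContours(m1.astype(np.uint8),cv2.RETR_EXTERNAL,cv2.CHAIN_APPROX_NONE); q=max(cs,key=cv2.contourArea)[:,0,:]
p=ray(s_,q,.08)[:,:2]; print("side: ex range",(p@ex).min(),(p@ex).max(),"ey", np.percentile(p@ey,[0,5,20,50,80,95,100]).round(4))
E
```

```text
L yaw -6.966112985149875 ey-coord -0.27574753876329144 39 0.0007725142367070248
R yaw -14.311882548843748 ey-coord -0.33910665906523907 4 0.0024970958134914855
[0.6577 0.646  0.6344 0.6322 0.6324 0.635  0.6352 0.6354 0.6356 0.6357
 0.6359 0.6314] [0.4927 0.4929 0.4931 0.4956 0.4958 0.496  0.4962 0.4918 0.492  0.4922
 0.4924] 0.14232451074327007
cx along ex 0.5640980954156902
side: ex range 0.5096597471072137 0.6329271420056922 ey [-0.3475 -0.3464 -0.3442 -0.3009 -0.2823 -0.2797 -0.2784]
```

```bash
python3 - <<'E'
from disp import *
c=dict(np.load("top0.npz")); W=cloud(c); H=W[:,:,2]
m=np.zeros((480,640),bool); m[215:312,470:525]=1; m&=H>.102
v,u=np.where(m); p=ray(c,np.c_[u,v],.12)[:,:2]; P=np.c_[p@ex,p@ey]
for n,sel in dict(fl=(v<260)&(u<497),fr=(v<260)&(u>497),nl=(v>260)&(u<497),nr=(v>260)&(u>497)).items():
    q=P[sel]; print(n,len(q),q.min(0).round(4),q.max(0).round(4))
def proj(X):
    q=(np.asarray(X)@c["R"].T+c["t"])@c["mtx"].T; return q[:,:2]/q[:,2:]
big=cv2.resize(c["color"][215:315,465:525,::-1],None,fx=8,fy=8,interpolation=cv2.INTER_CUBIC)[:800]
cv2.imwrite("pics/d8.png",cv2.resize(big[:, :],None,fx=.75,fy=.75))
E
```

```text
fl 57 [ 0.6116 -0.2871] [ 0.638  -0.2676]
fr 83 [ 0.6129 -0.3479] [ 0.6379 -0.323 ]
nl 46 [ 0.4872 -0.2872] [ 0.508 -0.267]
nr 73 [ 0.4871 -0.3486] [ 0.5079 -0.3244]
```

View pics/d8.png

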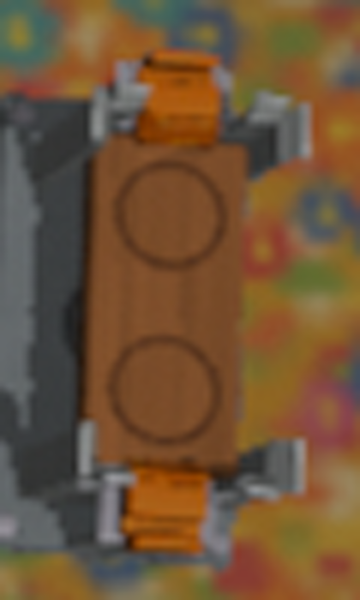

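```bash
python3 - <<'E'
from disp import *
c=dict(np.load("top0.npz"))
def f(x,y): return (465+(x+.5)/6-.5,215+(y+.5)/6-.5)
P=ray(c,[f(89,300),f(242,300)],.08)[:,:2]@ey; print(P,P.mean(),np.diff(P))
P=ray(c,[f(180,143),f(165,468)],.083)[:,:2]@ex; print(P,P.mean(),np.diff(P))
for a,b in ((.5628,-.307),): print(a*ex+b*ey)
E
```

```text
[-0.27861482 -0.33681788] -0.30771634905716855 [-0.05820306]
[0.62368089 0.49788213] 0.5607815058068062 [-0.12579876]
[ 0.52378449 -0.36965207]
```

The dispenser centre comes to about (0.523, -0.370) with yaw -6.6°; four cues agree within about 2 mm. The dark board is at (0.537, 0.310), yaw 26.7°. I will grip it 25 mm toward its near end, clear of the note block. First I move in front of the left crate and hover.

```bash
python3 -m inch '[[2,-5,0,8,0.1],[3,-10,0,16,0.1],[4,-14.5,0,24,0.1],[5,-19.5,0,32,0.1],[7,-24,0,40,0.1],[11.5,-25.5,0,45,0.1],[16,-26.5,-2,45,0.1],[20.5,-27.5,-4,45,0.1],[25,-28.5,-6,45,0.1],[29.5,-29,-8,45,0.1]]'
```

```text
time_s: 1.1
tcp_pos: [0.4931, 0.3019, 0.142]
orientation: [0.372, -0.372, -0.601, 0.601]
wrist_force: [-0.7, 1.5, 0.8]
gripper_width: 0.0783
```

```bash
python3 -m inch '[[2.2,-0.4,0,0,0.1],[2.2,-0.4,-4,0,0.1],[2.2,-0.4,-8,0,0.1],[2.2,-0.4,-8,0,0.1],[2.2,-0.4,-8,0,0.1],[2.2,-0.4,-8,0,0.1],[2.2,-0.4,-8,0,0.1],[2.2,-0.4,-8,0,0.1],[2.2,-0.4,-8,0,0.1],[2.2,-0.4,-8,0,0.1]]'
cat > look.py <<'E'
import sys
from h import *
from bench import imaging,status
def look(tag,boxes=((0,640,0,480),)*2,f=1):
    out={}
    for n,(a,b,r,s) in zip(("top","side"),boxes):
        c=imaging.camera(n); np.savez(f"{n}_{tag}.npz",**c); out[n]=c
        cv2.imwrite(f"pics/{n}_{tag}.png",cv2.resize(c["color"][r:s,a:b,::-1],None,fx=f,fy=f,interpolation=cv2.INTER_CUBIC))
    return out
E
python3 - <<'E'
from look import *
from scipy.spatial.transform import Rotation as Ro
look("a",((140,290,220,320),(220,340,170,270)),5)
S=status.observe(); M=Ro.from_quat(np.roll(S["orientation"],-1)).as_matrix(); print(S["tcp_pos"],np.degrees(np.arctan2(M[1,0],M[0,0])))
E
```

```text
time_s: 2.1
tcp_pos: [0.5137, 0.2992, 0.0637]
orientation: [-0.371, 0.372, 0.602, -0.601]
wrist_force: [-0.2, 0.1, -0.7]
gripper_width: 0.0783
[0.51351263 0.29909834 0.06330449] 116.56431358478237
```

View pics/top_a.png

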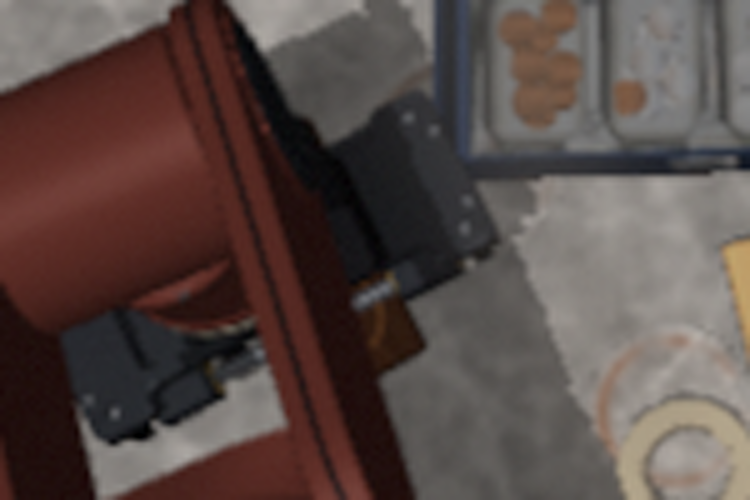

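View pics/side_a.png

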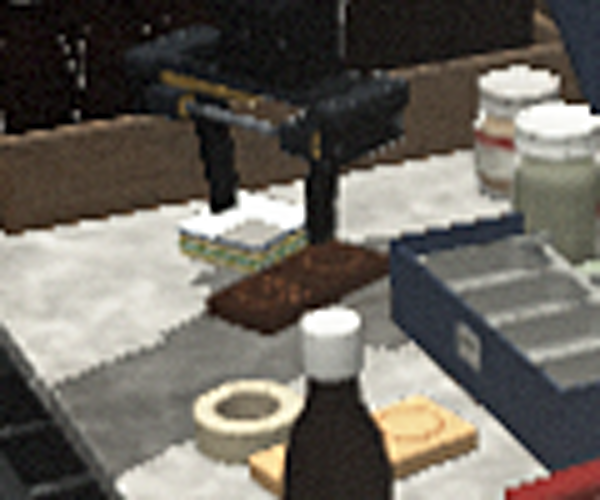

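The fingers straddle the dark board, and the note block sits behind the left finger. The cash box stays clear of the gripper body. I go down to about 4 mm and close.

```bash
python3 -m inch '[[0,0,-2,0,0.1],[0,0,-4,0,0.1],[0,0,-5.5,0,0.1],[0,0,-5.9,0,0.1],[0,0,-5.9,0,0.1],[0,0,-5.9,0,0.6],[0,0,-5.9,0,0.6],[0,0,-5.9,0,0.6],[0,0,-5.9,0,0.6],[0,0,-5.9,0,0.6]]'
```

```text
time_s: 3.2
tcp_pos: [0.5141, 0.2994, 0.005]
orientation: [-0.371, 0.372, 0.602, -0.601]
wrist_force: [-0.6, 0.6, 4.3]
gripper_width: 0.0595
```

```bash
python3 -m inch '[[0,0,1,0,0.6],[0,0,4,0,0.6],[0,0,8,0,0.6],[0,0,13,0,0.6],[0,0,18,0,0.6],[0,0,23,0,0.6],[0,0,25,0,0.6],[0,0,25,0,0.6],[0,0,25,0,0.6],[0,0,25,0,0.6]]'
python3 - <<'E'
from look import *
look("b",((140,290,220,320),(180,340,130,270)),4)
print(status.observe()["wrist_force"])
E
```

```text
time_s: 4.2
tcp_pos: [0.5121, 0.2984, 0.2513]
orientation: [0.373, -0.371, -0.6, 0.603]
wrist_force: [-0.1, 0.6, -1.5]
gripper_width: 0.0596
[ 0.030282   -0.23264911 -1.11286817]
```

View pics/side_b.png

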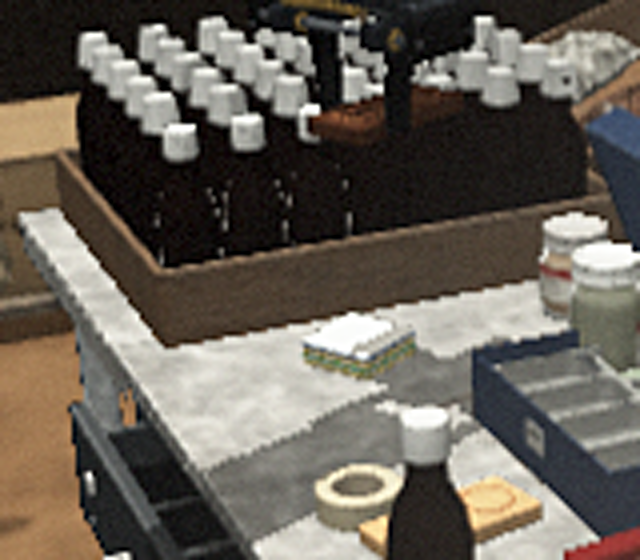

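The dark board is held level and nothing else has moved. I swing it across in front of the cash box, above the bottle.

```bash
python3 -m inch '[[-1,-2,0,0,0.6],[-2,-6,0,0,0.6],[-3,-11,0,-4,0.6],[-3,-16,0,-8,0.6],[-3,-21,0,-12,0.6],[-3,-26,0,-16,0.6],[-3,-31,0,-20,0.6],[-3,-36,0,-24,0.6],[-3,-41,0,-28,0.6],[-3,-46,0,-31,0.6]]'
python3 -m inch '[[0,-4.9,0,-1,0.6],[1,-9.7,0,-2,0.6],[1.3,-14,0,-2.2,0.6],[1.3,-17,0,-2.2,0.6],[1.3,-19,0,-2.2,0.6],[1.3,-20.6,0,-2.2,0.6],[1.3,-20.6,-2,-2.2,0.6],[1.3,-20.6,-4,-2.2,0.6],[1.3,-20.6,-6,-2.2,0.6],[1.3,-20.6,-8,-2.2,0.6]]'
python3 - <<'E'
from look import *
from scipy.spatial.transform import Rotation as Ro
look("c",((430,540,200,320),(310,470,210,370)),5)
S=status.observe(); M=Ro.from_quat(np.roll(S["orientation"],-1)).as_matrix(); print(S["tcp_pos"],np.degrees(np.arctan2(M[1,0],M[0,0])),S["gripper_width"])
E
```

```text
time_s: 5.3
tcp_pos: [0.4825, -0.1617, 0.2528]
orientation: [0.52, -0.519, -0.479, 0.48]
wrist_force: [1.5, 0.8, -0.4]
gripper_width: 0.0595
time_s: 6.3
tcp_pos: [0.4962, -0.3653, 0.1723]
orientation: [0.529, -0.527, -0.47, 0.47]
wrist_force: [0.4, -0.7, -0.2]
gripper_width: 0.0595
[ 0.49453277 -0.36368039  0.16951475] 83.38704195071573 0.059339290857926774
```

View pics/side_c.png

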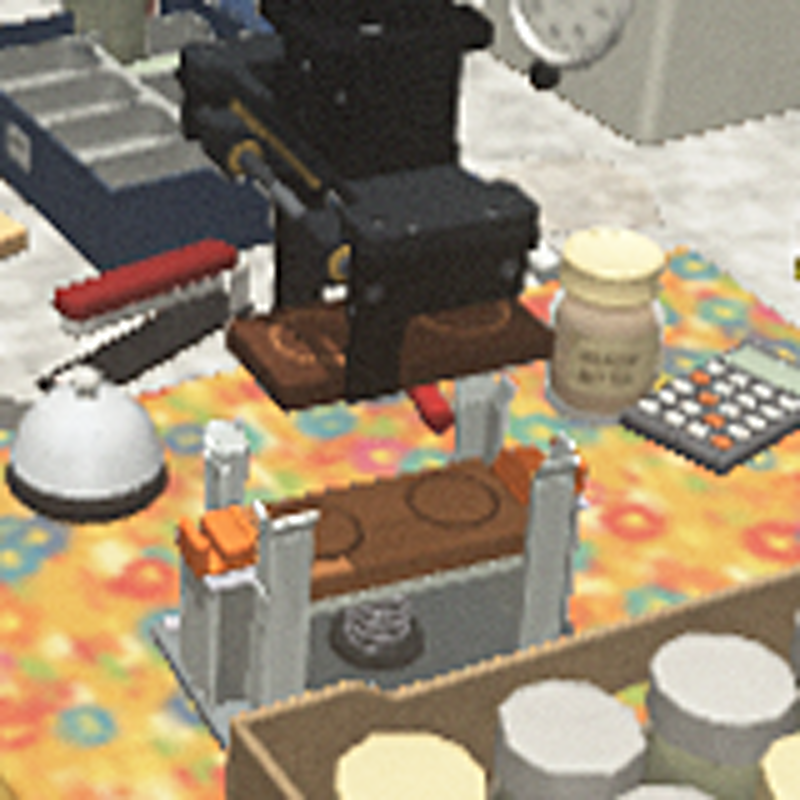

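View pics/top_c.png

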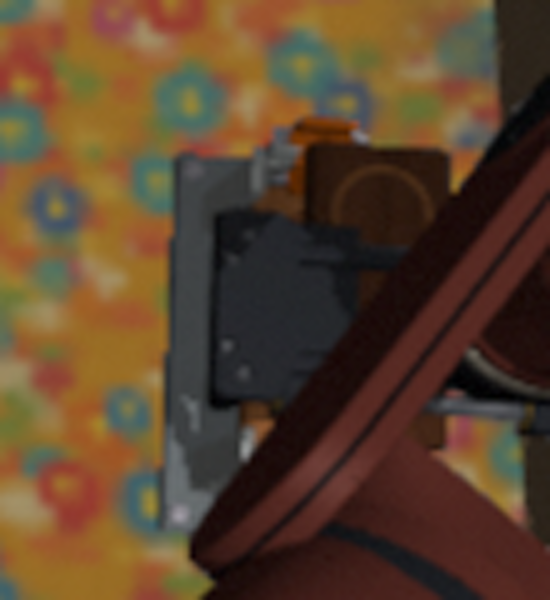

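```bash
python3 - <<'E'
from disp import *
C0=.562*ex-.3076*ey
for tag,n,pts,off,z in (("c","top",[(450,150),(308,147)],(430,200),.1835),("c","side",[(230,335),(288,395),(553,340)],(310,210),.181)):
    c=dict(np.load(f"{n}_{tag}.npz")); q=(np.array(pts)+.5)/5-.5+off; p=ray(c,q,z)[:,:2]-C0
    print(n,(1e3*np.c_[p@ex,p@ey]).round(1))
E
```

```text
top [[ 63.7 -27. ]
 [ 60.   33.4]]
side [[-71.7  14.4]
 [-68.5 -37.4]
 [ 54.8 -36.3]]
```

```bash
python3 -m inch '[[0.1,-0.1,0,0,0.6],[0.1,-0.1,0,0,0.6],[0.1,-0.1,-1,0,0.6],[0.1,-0.1,-2,0,0.6],[0.1,-0.1,-3,0,0.6],[0.1,-0.1,-4,0,0.6],[0.1,-0.1,-4.5,0,0.6],[0.1,-0.1,-4.5,0,0.6],[0.1,-0.1,-4.5,0,0.6],[0.1,-0.1,-4.5,0,0.6]]'
python3 - <<'E'
from look import *
look("d",((430,540,200,320),(330,450,250,350)),6)
print(status.observe()["tcp_pos"])
E
```

```text
time_s: 7.4
tcp_pos: [0.4978, -0.3673, 0.1297]
orientation: [-0.528, 0.528, 0.47, -0.47]
wrist_force: [-0.6, 0.2, -1.9]
gripper_width: 0.0597
[ 0.49779627 -0.36730264  0.12972039]
```

View pics/side_d.png

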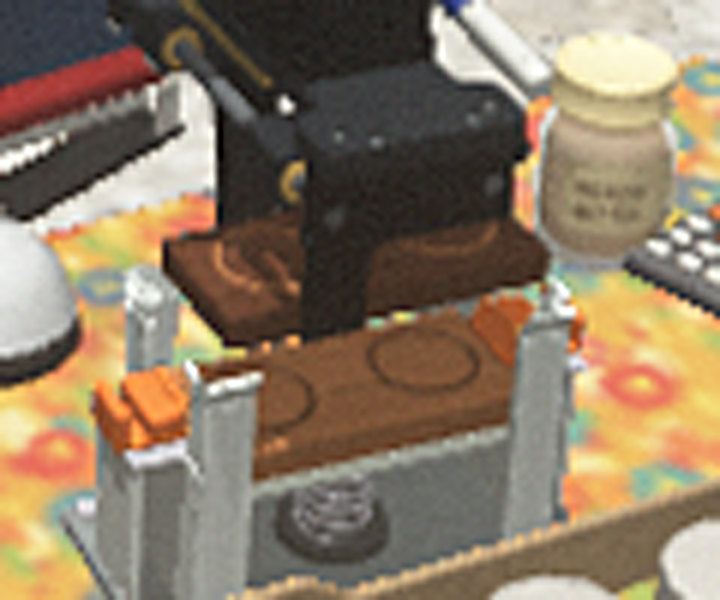

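View pics/top_d.png

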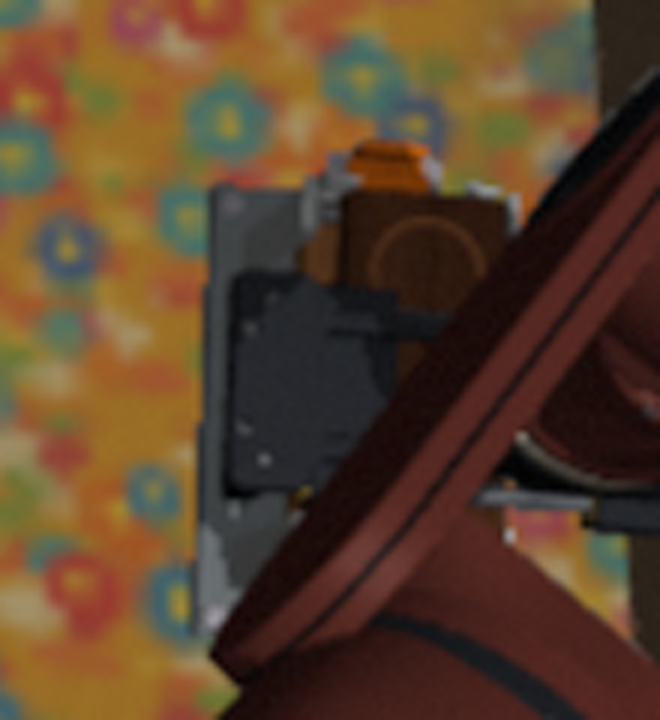

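```bash
python3 - <<'E'
from disp import *
C0=.562*ex-.3076*ey
c=dict(np.load("top_d.npz")); q=(np.array([(344,194),(508,200)])+.5)/6-.5+(430,200); p=ray(c,q,.1412)[:,:2]-C0
print((1e3*np.c_[p@ex,p@ey]).round(1))
E
```

```text
[[ 62.4  30.8]
 [ 65.2 -29.3]]
```

Held board: its far corners lie at (+64, ±30) mm in the dispenser frame, so it is centred to about 1 mm. I lower it into the mouth.

```bash
python3 -m inch '[[0.1,0,-0.5,0,0.6],[0.1,0,-1,0,0.6],[0.1,0,-1.5,0,0.6],[0.1,0,-2,0,0.6],[0.1,0,-2.4,0,0.6],[0.1,0,-2.8,0,0.6],[0.1,0,-3.1,0,0.6],[0.1,0,-3.3,0,0.6],[0.1,0,-3.3,0,0.6],[0.1,0,-3.3,0,0.6]]'
python3 - <<'E'
from look import *
look("e",((430,540,200,320),(330,450,250,350)),6)
S=status.observe();print(S["tcp_pos"],S["wrist_force"])
E
```

```text
time_s: 8.5
tcp_pos: [0.4983, -0.3669, 0.096]
orientation: [0.528, -0.528, -0.47, 0.47]
wrist_force: [-1.9, 2.1, 0.2]
gripper_width: 0.0596
[ 0.49833589 -0.36695916  0.09605598] [-1.89634159  2.78461186  0.50613304]
```

View pics/side_e.png

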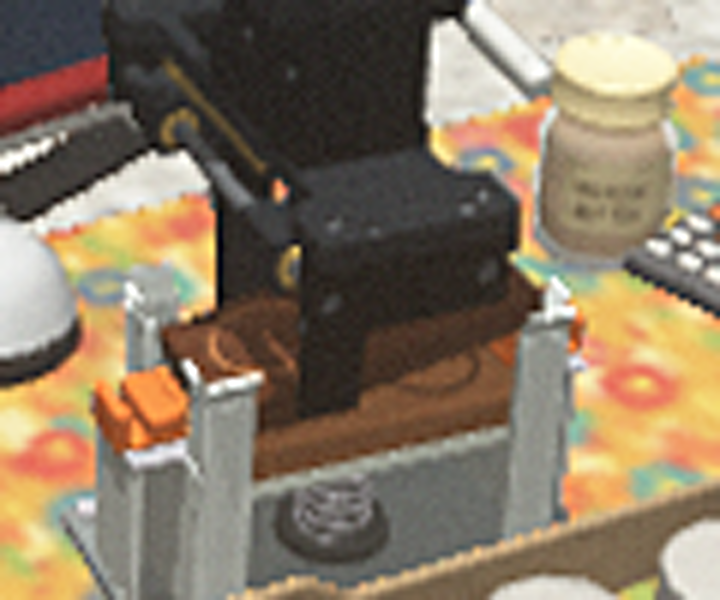

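The board is between the posts with only small lateral force. I release it and raise the gripper.

```bash
python3 -m inch '[[0,0,0,0,0.1],[0,0,0,0,0.1],[0,0,0,0,0.1],[0,0,0,0,0.1],[0,0,1,0,0.1],[0,0,3,0,0.1],[0,0,5,0,0.1],[0,0,7,0,0.5],[1.2,-0.1,8,0,1],[2.4,-0.3,8,0,1]]'
python3 - <<'E'
from look import *
look("f",((430,540,200,320),(330,450,250,350)),6)
S=status.observe();print(S["tcp_pos"],S["wrist_force"])
E
```

```text
time_s: 9.6
tcp_pos: [0.524, -0.3712, 0.1799]
orientation: [-0.526, 0.53, 0.47, -0.47]
wrist_force: [0.0, 0.4, -0.2]
gripper_width: 0.0619
[ 0.52386268 -0.37047034  0.17767224] [ 0.02430287  0.05072272 -0.06265258]
```

View pics/side_f.png

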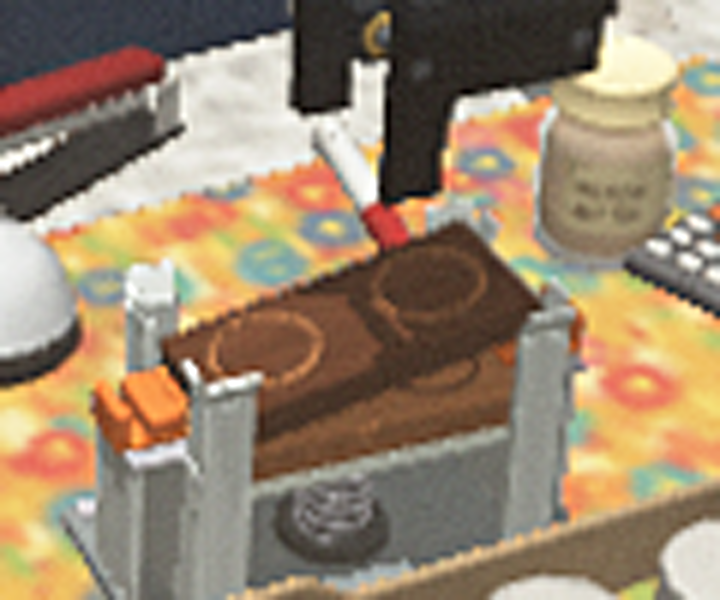

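View pics/top_f.png

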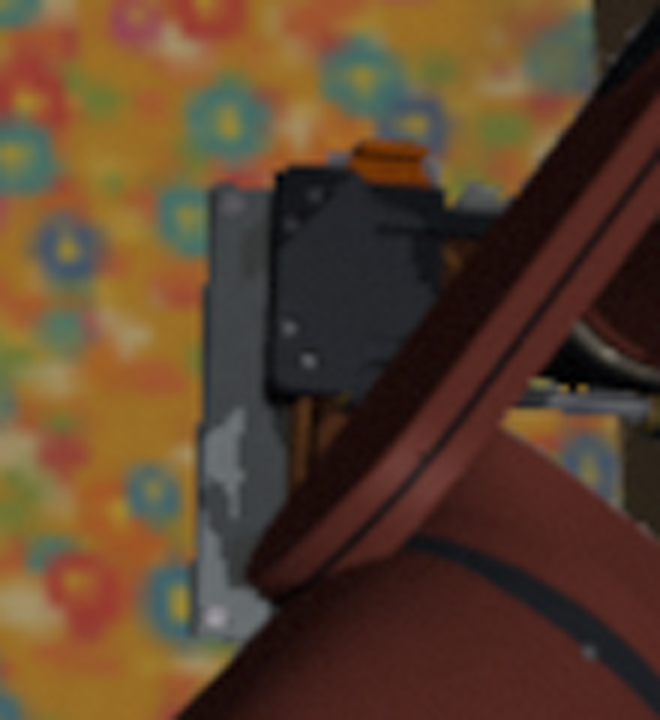

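```bash
cat > plane.py <<'E'
from disp import *
C0=.562*ex-.3076*ey
def fit(c,lo,hi,cond=None):
    """plane fit of points over the well in the dispenser frame between heights lo, hi"""
    W=cloud(c); P=np.dstack([(W[:,:,:2]-C0)@ex,(W[:,:,:2]-C0)@ey,W[:,:,2]])
    m=(abs(P[:,:,0])<.055)&(abs(P[:,:,1])<.024)&(P[:,:,2]>lo)&(P[:,:,2]<hi)
    q=P[m]; A=np.c_[q[:,:2],np.ones(len(q))]
    for _ in range(4):
        k=np.linalg.lstsq(A,q[:,2],rcond=None)[0]; r=q[:,2]-A@k; ok=abs(r)<max(.003,2*np.median(abs(r))); q,A=q[ok],A[ok]
    return "n",len(q),"slope_x,y (rad) %.3f %.3f  z0 %.4f"%tuple(k)
E
python3 - <<'E'
from plane import *
c=dict(np.load("side_f.npz")); print(fit(c,.09,.125))
c=dict(np.load("side0.npz")); print("ref loaded",fit(c,.07,.09))
E
```

```text
('n', 662, 'slope_x,y (rad) 0.199 -0.002  z0 0.1095')
ref loaded ('n', 509, 'slope_x,y (rad) -0.004 0.002  z0 0.0810')
```

The side-view depth shows the board tilted 0.2 rad with its far end high, about 122 mm. I look again after a pause before pressing.

```bash
python3 -m inch '[[0,0,2,0,1],[0,0,4,0,1],[0,0,4,0,1],[0,0,4,0,1],[0,0,4,0,1],[0,0,4,0,1],[0,0,4,0,1],[0,0,4,0,1],[0,0,4,0,1],[0,0,4,0,1]]'
python3 - <<'E'
from look import *
from plane import *
o=look("g",((430,540,200,320),(330,450,250,350)),6)
S=status.observe();print(S["tcp_pos"],S["wrist_force"]); print(fit(o["side"],.09,.135))
c=o["side"]; W=cloud(c); hsv=cv2.cvtColor(c["color"],cv2.COLOR_RGB2HSV)
E
```

```text
time_s: 10.7
tcp_pos: [0.5225, -0.37, 0.216]
orientation: [0.528, -0.528, -0.47, 0.47]
wrist_force: [0.2, 0.1, -0.3]
gripper_width: 0.0006
[ 0.52250419 -0.36995736  0.21609107] [-0.36159899  0.37060347  0.02529987]
('n', 653, 'slope_x,y (rad) 0.201 -0.006  z0 0.1094')
```

View pics/side_g.png

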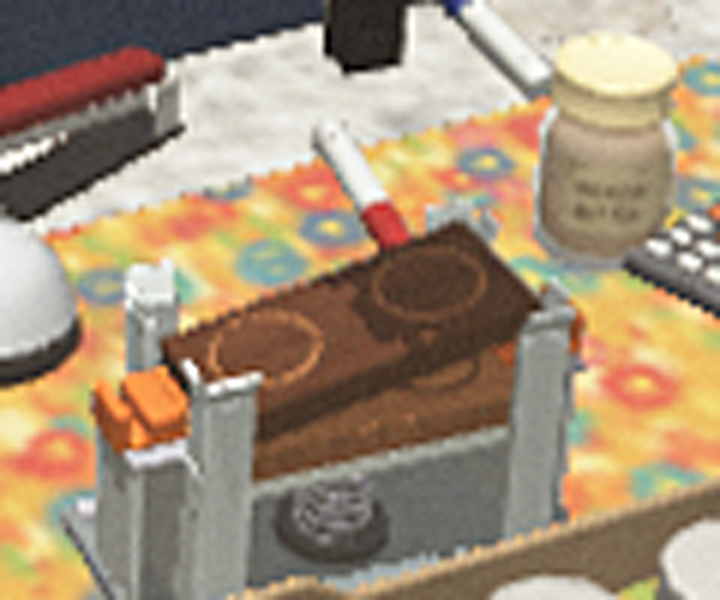

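The board's far end is hung up on the far lead-in: it must have touched during the lowering and turned in the grip, so it sits a few mm too far in +x. I clear the arm for a top view.

```bash
python3 -m inch '[[-1,4,0,0,1],[-2,8,0,0,1],[-3,13,0,0,1],[-4,18,0,0,1],[-4,18,0,0,1],[-4,18,0,0,1],[-4,18,0,0,1],[-4,18,0,0,1],[-4,18,0,0,1],[-4,18,0,0,1]]'
python3 - <<'E'
from look import *
from plane import *
o=look("h",((465,525,215,315),(330,450,250,350)),6)
print(fit(o["side"],.09,.135),fit(o["top"],.09,.135))
E
```

```text
time_s: 11.8
tcp_pos: [0.4824, -0.1908, 0.2159]
orientation: [0.529, -0.528, -0.47, 0.47]
wrist_force: [0.3, -0.3, -0.7]
gripper_width: 0.0007
('n', 648, 'slope_x,y (rad) 0.205 -0.005  z0 0.1094') ('n', 1, 'slope_x,y (rad) -0.005 -0.002  z0 0.0984')
```

View pics/top_h.png

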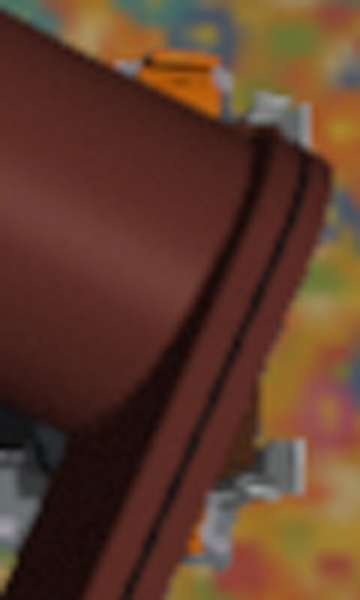

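```bash
python3 -m inch '[[-1,4,0,0,1],[-2,8,1,0,1],[-3,12,2,0,1],[-4,17,3,0,1],[-4,20,3,0,1],[-4,20,3,0,1],[-4,20,3,0,1],[-4,20,3,0,1],[-4,20,3,0,1],[-4,20,3,0,1]]'
python3 - <<'E'
from look import *
from plane import *
o=look("i",((465,525,215,315),(330,450,250,350)),6)
print(fit(o["side"],.09,.135),fit(o["top"],.09,.135))
E
```

```text
time_s: 12.9
tcp_pos: [0.4425, 0.009, 0.2458]
orientation: [0.529, -0.528, -0.47, 0.47]
wrist_force: [0.1, 0.1, 0.2]
gripper_width: 0.0003
('n', 651, 'slope_x,y (rad) 0.203 -0.004  z0 0.1095') ('n', 794, 'slope_x,y (rad) 0.200 0.006  z0 0.1093')
```

View pics/top_i.png

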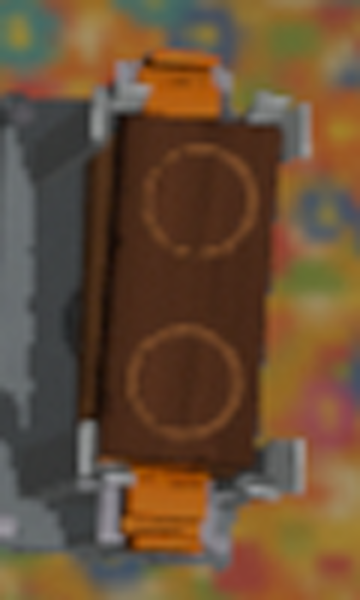

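```bash
python3 - <<'E'
from plane import *
c=dict(np.load("top_i.npz"))
def f(x,y): return (465+(x+.5)/6-.5,215+(y+.5)/6-.5)
for n,pt,z in (("farL",(122,115),.1222),("farR",(280,127),.1222),("nearL",(104,460),.0965),("nearR",(252,470),.0965),("midL",(112,290),.109),("midR",(267,290),.109)):
    p=ray(c,[f(*pt)],z)[0,:2]-C0; print(n,(1e3*p@ex).round(1),(1e3*p@ey).round(1))
# catches
for n,pt,z in (("nose far top",(180,115),.093),("catch far back",(180,50),.093),("near nose",(165,470),.093),("near back",(165,550),.093)):
    p=ray(c,[f(*pt)],z)[0,:2]-C0; print(n,(1e3*p@ex).round(1))
E
```

```text
farL 62.1 30.0
farR 62.5 -28.8
nearL -64.7 25.6
nearR -63.7 -29.6
midL -2.1 28.1
midR 2.7 -29.6
nose far top 70.4
catch far back 95.9
near nose -66.1
near back -96.0
```

The catches measure symmetric at ±96 mm, so the centre estimate holds. The dark board is only about 1 mm off, with its near end down at the catch and its far end lightly wedged. I level it by pressing with the shut fingers at +40 mm along its length.

```bash
python3 -m inch '[[1,-4,0,0,1],[3,-9,0,0,1],[5,-14,0,0,1],[7,-18.5,0,0,1],[9,-23,0,0,1],[11,-27.5,0,0,1],[12,-32,0,0,1],[12,-36,-2,0,1],[12,-38.4,-5,0,1],[12,-38.4,-9,0,1]]'
python3 -m inch '[[0,0,-1,0,1],[0,0,-2,0,1],[0,0,-2.5,0,1],[0,0,-3,0,1],[0,0,-3.5,0,1],[0,0,-4,0,1],[0,0,-4.4,0,1],[0,0,-4.8,0,1],[0,0,-4.8,0,1],[0,0,-4.8,0,1]]'
python3 - <<'E'
from look import *
from plane import *
o=look("j",((465,525,215,315),(330,450,250,350)),6)
print(status.observe()["tcp_pos"],fit(o["side"],.075,.135))
E
```

```text
time_s: 14.0
tcp_pos: [0.5626, -0.3794, 0.1566]
orientation: [-0.527, 0.531, 0.469, -0.469]
wrist_force: [-0.2, -0.5, 0.3]
gripper_width: 0.0006
time_s: 15.0
tcp_pos: [0.5623, -0.374, 0.1079]
orientation: [0.528, -0.528, -0.47, 0.47]
wrist_force: [-0.6, 0.9, 0.9]
gripper_width: 0.0003
[ 0.56247752 -0.37406178  0.10817524] ('n', 505, 'slope_x,y (rad) 0.102 0.014  z0 0.1032')
```

View pics/side_j.png

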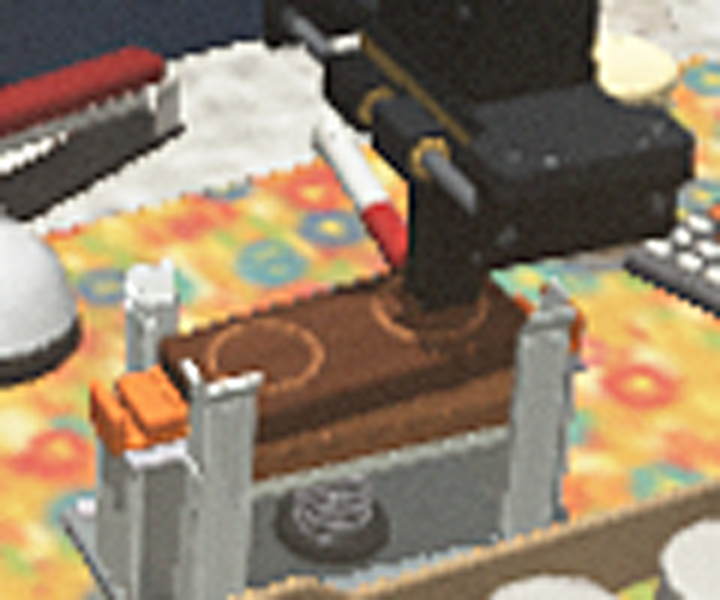

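The far end follows down with almost no force: the slope is now 0.10. I continue another 10 mm.

```bash
python3 -m inch '[[0,0,-0.2,0,1],[0,0,-0.4,0,1],[0,0,-0.6,0,1],[0,0,-0.8,0,1],[0,0,-1.0,0,1],[0,0,-1.0,0,1],[0,0,-1.0,0,1],[0,0,-1.0,0,1],[0,0,-1.0,0,1],[0,0,-1.0,0,1]]'
python3 - <<'E'
from look import *
from plane import *
o=look("k",((465,525,215,315),(330,450,250,350)),6)
print(status.observe()["tcp_pos"],fit(o["side"],.075,.135))
E
```

```text
time_s: 16.1
tcp_pos: [0.5624, -0.374, 0.098]
orientation: [0.528, -0.528, -0.47, 0.47]
wrist_force: [0.6, -0.2, 0.1]
gripper_width: 0.0003
[ 0.5624499  -0.3739886   0.09808144] ('n', 428, 'slope_x,y (rad) 0.018 -0.001  z0 0.0977')
```

View pics/side_k.png

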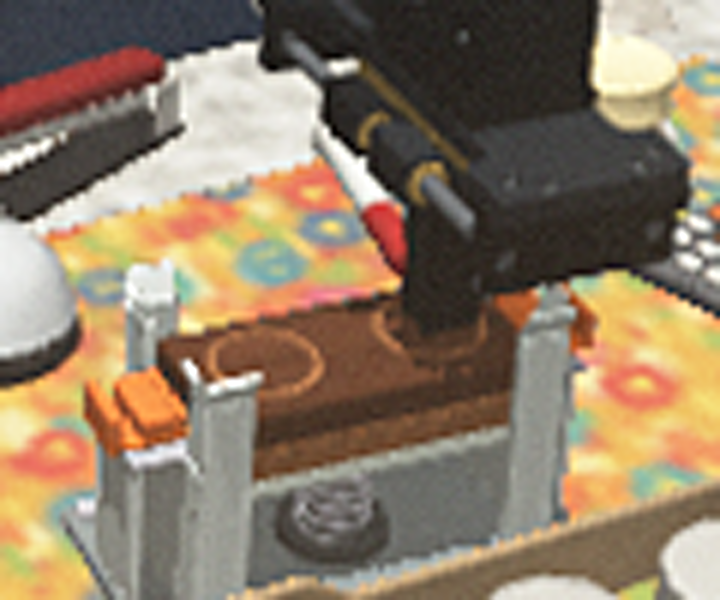

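The board is level and both catches are pushed out. I go to the centre and press to about 73 mm.

```bash
python3 -m inch '[[0,0,1,0,1],[-2,0.2,1.5,0,1],[-4,0.5,1.5,0,1],[-4,0.5,1.5,0,1],[-4,0.5,1,0,1],[-4,0.5,0.4,0,1],[-4,0.5,0,0,1],[-4,0.5,-0.4,0,1],[-4,0.5,-0.8,0,1],[-4,0.5,-1.2,0,1]]'
python3 -m inch '[[0,0,-0.3,0,1],[0,0,-0.6,0,1],[0,0,-0.9,0,1],[0,0,-1.1,0,1],[0,0,-1.3,0,1],[0,0,-1.3,0,1],[0,0,-1.3,0,1],[0,0,-1.3,0,1],[0,0,-1.3,0,1],[0,0,-1.3,0,1]]'
python3 - <<'E'
from look import *
from plane import *
o=look("l",((465,525,215,315),(330,450,250,350)),6)
S=status.observe();print(S["tcp_pos"],S["wrist_force"],fit(o["side"],.055,.135))
E
```

```text
time_s: 17.2
tcp_pos: [0.5228, -0.3688, 0.086]
orientation: [0.528, -0.528, -0.47, 0.47]
wrist_force: [-0.7, 1.3, 3.5]
gripper_width: 0.0003
time_s: 18.2
tcp_pos: [0.5227, -0.369, 0.0734]
orientation: [-0.528, 0.528, 0.47, -0.47]
wrist_force: [0.2, 3.8, 4.6]
gripper_width: 0.0002
[ 0.52274013 -0.36899182  0.07339444] [0.99645326 3.52318524 5.2630182 ] ('n', 314, 'slope_x,y (rad) -0.000 0.015  z0 0.0742')
```

View pics/side_l.png

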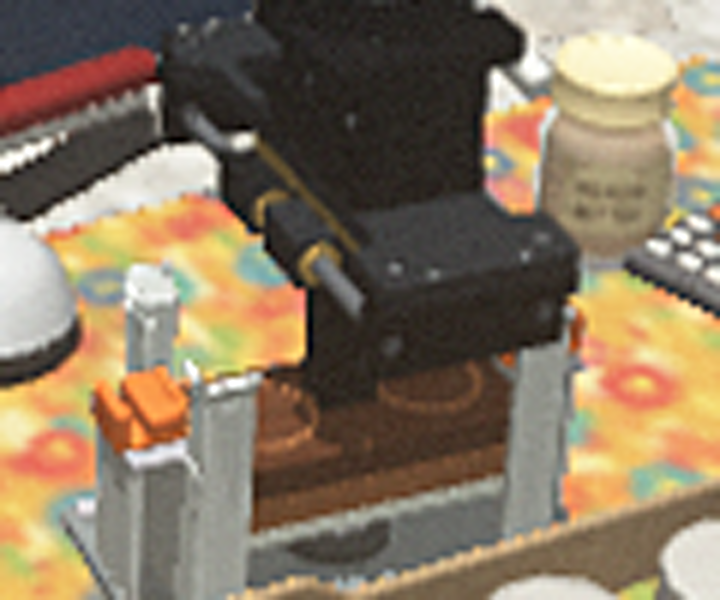

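Both catches appear snapped back, with the board flat at 74 mm under the fingers. I lift off and fly to the pale board, taking it 20 mm toward its far end, away from the tape.

```bash
python3 -m inch '[[0,0,2,0,1],[0,0,5,0,1],[0,0,9,0,1],[0,0,14,0,1],[0,2,17.5,3,1],[-1,6,18,6,1],[-2,11,18,9,0.5],[-2.5,16,18,12,0.1],[-2.5,21,18,15,0.1],[-2.5,26,18,18,0.1]]'
python3 -m inch '[[0,4.9,0,1.5,0.1],[0.3,9.5,0,1.5,0.1],[0.3,14,0,1.5,0.1],[0.3,17,-3,1.5,0.1],[0.3,18.3,-7,1.5,0.1],[0.3,18.3,-11,1.5,0.1],[0.3,18.3,-14,1.5,0.1],[0.3,18.3,-16,1.5,0.1],[0.3,18.3,-18,1.5,0.1],[0.3,18.3,-18,1.5,0.1]]'
python3 - <<'E'
from look import *
from plane import *
from scipy.spatial.transform import Rotation as Ro
o=look("m",((465,525,215,315),(200,460,200,350)),3)
c=o["top"]; cv2.imwrite("pics/top_m1.png",cv2.resize(c["color"][215:315,465:525,::-1],None,fx=6,fy=6,interpolation=cv2.INTER_CUBIC)); cv2.imwrite("pics/top_m2.png",cv2.resize(c["color"][230:340,240:360,::-1],None,fx=5,fy=5,interpolation=cv2.INTER_CUBIC))
S=status.observe(); M=Ro.from_quat(np.roll(S["orientation"],-1)).as_matrix(); print(S["tcp_pos"],np.degrees(np.arctan2(M[1,0],M[0,0])),S["gripper_width"])
print(fit(o["side"],.06,.1),fit(o["top"],.06,.1))
E
```

```text
time_s: 19.3
tcp_pos: [0.4966, -0.1092, 0.2525]
orientation: [0.448, -0.448, -0.547, 0.548]
wrist_force: [0.8, 0.2, -0.1]
gripper_width: 0.0249
time_s: 20.3
tcp_pos: [0.4975, 0.0722, 0.0695]
orientation: [0.443, -0.439, -0.551, 0.555]
wrist_force: [-1.5, 0.8, 0.3]
gripper_width: 0.0782
[0.50012403 0.07235987 0.072819  ] 102.85289189051782 0.0781971749327186
('n', 517, 'slope_x,y (rad) -0.000 0.001  z0 0.0811') ('n', 739, 'slope_x,y (rad) -0.001 0.002  z0 0.0812')
```

View pics/side_m.png

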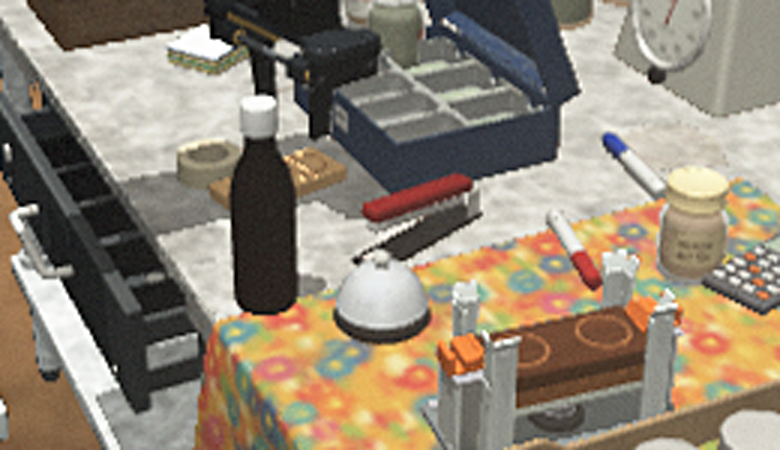

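View pics/top_m1.png

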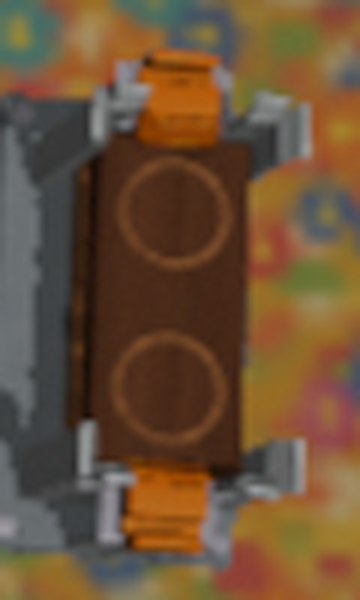

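View pics/top_m2.png

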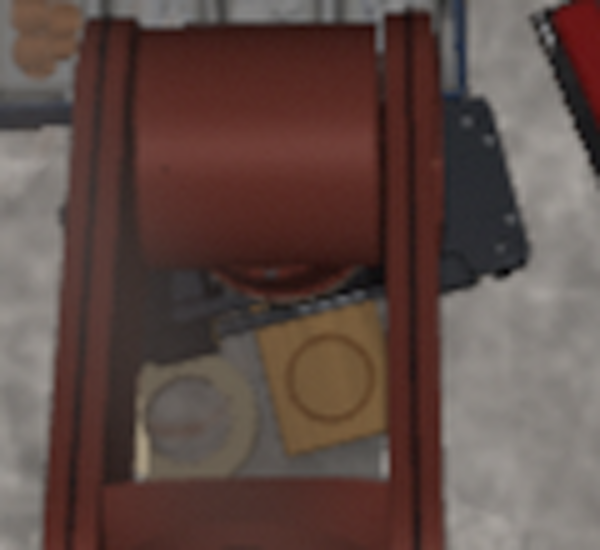

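The dark board sits flat at 81 mm under both closed catches, and the note block, tape and bottle are undisturbed. The fingers straddle the pale board clear of the tape, so I go down and grip.

```bash
python3 -m inch '[[0,0.1,-2,0,0.1],[0,0.1,-4,0,0.1],[0,0.1,-6,0,0.1],[0,0.1,-6.8,0,0.1],[0,0.1,-6.8,0,0.1],[0,0.1,-6.8,0,0.6],[0,0.1,-6.8,0,0.6],[0,0.1,-6.8,0,0.6],[0,0.1,-6.8,0,0.6],[0,0.1,-6.8,0,0.6]]'
```

```text
time_s: 21.4
tcp_pos: [0.5013, 0.0739, 0.0061]
orientation: [-0.44, 0.441, 0.553, -0.552]
wrist_force: [-0.1, 0.9, 7.2]
gripper_width: 0.0597
```

```bash
python3 -m inch '[[0,0,1,0,0.6],[0,0,4,0,0.6],[0,0,8,0,0.6],[0,0,13,0,0.6],[0,0,18,0,0.6],[0,0,23,0,0.6],[0,0,25,0,0.6],[0,-1,25,0,0.6],[0,-5,25,-3,0.6],[0,-10,25,-6,0.6]]'
python3 - <<'E'
from disp import *
C0=.562*ex-.3076*ey
print(C0+(-.001+.0208)*ex+.001*ey)
E
```

```text
time_s: 22.4
tcp_pos: [0.4992, -0.0263, 0.2533]
orientation: [0.47, -0.468, -0.529, 0.53]
wrist_force: [0.8, -0.2, -1.4]
gripper_width: 0.0595
[ 0.54270454 -0.37143852]
```

```bash
python3 -m inch '[[0,-5,0,-4,0.6],[0,-10,0,-8,0.6],[1,-15,0,-12,0.6],[2,-20,0,-13.5,0.6],[3,-24.5,0,-13.5,0.6],[4,-29,0,-13.5,0.6],[4.1,-32,0,-13.5,0.6],[4.1,-34.5,0,-13.5,0.6],[4.1,-34.5,-4,-13.5,0.6],[4.1,-34.5,-8,-13.5,0.6]]'
python3 -m inch '[[0,0,0,0,0.6],[0,0,-1.5,0,0.6],[0,0,-3,0,0.6],[0,0,-4,0,0.6],[0,0,-4,0,0.6],[0,0,-4,0,0.6],[0,0,-4,0,0.6],[0,0,-4,0,0.6],[0,0,-4,0,0.6],[0,0,-4,0,0.6]]'
python3 - <<'E'
from look import *
from plane import *
from scipy.spatial.transform import Rotation as Ro
o=look("n",((430,540,200,320),(330,450,250,350)),6)
S=status.observe(); M=Ro.from_quat(np.roll(S["orientation"],-1)).as_matrix(); print(S["tcp_pos"],S["wrist_force"],np.degrees(np.arctan2(M[1,0],M[0,0])),S["gripper_width"])
print(fit(o["side"],.13,.165))
E
```

```text
time_s: 23.4
tcp_pos: [0.5403, -0.3728, 0.1729]
orientation: [0.529, -0.528, -0.47, 0.47]
wrist_force: [0.1, -0.6, -1.4]
gripper_width: 0.0594
time_s: 24.4
tcp_pos: [0.5416, -0.3713, 0.1355]
orientation: [-0.528, 0.528, 0.47, -0.47]
wrist_force: [0.5, 0.3, -0.8]
gripper_width: 0.0597
[ 0.54153009 -0.37125185  0.13523642] [ 0.46461718  0.63183716 -0.70662147] 83.36220848953566 0.05988849142744435
('n', 470, 'slope_x,y (rad) 0.001 0.007  z0 0.1462')
```

View pics/side_n.png

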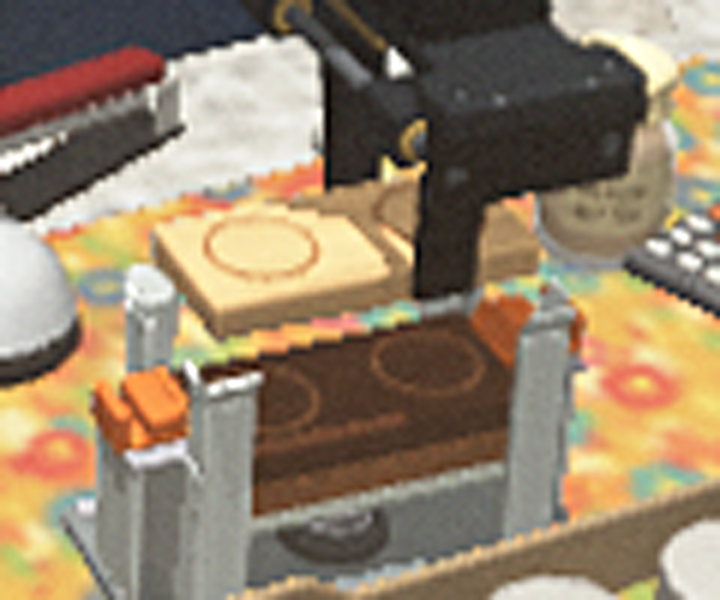

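View pics/top_n.png

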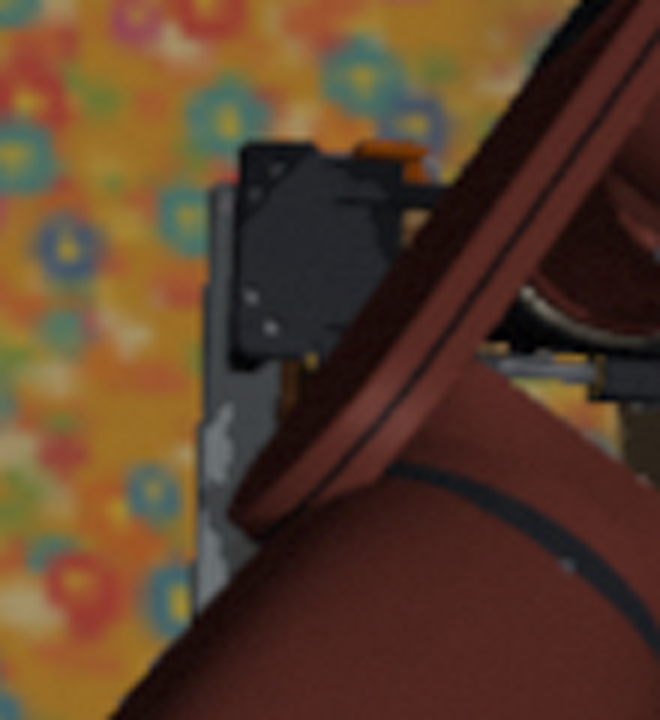

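```bash
python3 - <<'E'
from plane import *
c=dict(np.load("side_n.npz"))
for n,pt,z in (("near-back",(153,243),.1462),("near-front",(218,312),.1462),("farfront",(542,258),.1462)):
    q=(np.array([pt])+.5)/6-.5+(330,250); p=ray(c,q,z)[0,:2]-C0; print(n,(1e3*p@ex).round(1),(1e3*p@ey).round(1))
# side-view check on the posts' flare tops (z .12): extents of high pixels before the arm came
s=dict(np.load("side0.npz")); W=cloud(s); P=np.dstack([(W[:,:,:2]-C0)@ex,(W[:,:,:2]-C0)@ey,W[:,:,2]])*1e3
m=(P[:,:,2]>110)&(P[:,:,2]<126)&(abs(P[:,:,0])<100)&(abs(P[:,:,1])<60)
for sx in (1,-1):
  for sy in (1,-1):
    k=m&(P[:,:,0]*sx>0)&(P[:,:,1]*sy>0); print(sx,sy,k.sum(),np.percentile(P[k],[5,50,95],0).round(1)[:,:2].tolist())
E
```

```text
near-back -71.2 16.0
near-front -67.7 -32.4
farfront 55.0 -40.7
1 1 68 [[53.9, 21.2], [68.6, 35.1], [74.4, 40.1]]
1 -1 48 [[54.6, -40.5], [67.8, -36.0], [74.0, -21.3]]
-1 1 55 [[-73.6, 21.4], [-63.7, 35.7], [-53.9, 40.1]]
-1 -1 43 [[-74.1, -40.4], [-67.7, -37.0], [-54.7, -28.2]]
```

```bash
python3 - <<'E'
from plane import *
def ext(tag,h,lo,hi):
    c=dict(np.load(f"side_{tag}.npz")); W=cloud(c); P=np.dstack([(W[:,:,:2]-C0)@ex,(W[:,:,:2]-C0)@ey,W[:,:,2]])*1e3
    hsv=cv2.cvtColor(c["color"],cv2.COLOR_RGB2HSV); m=(P[:,:,2]>h-16)&(P[:,:,2]<h+5)&(P[:,:,0]>-85)&(P[:,:,0]<-20)&(abs(P[:,:,1])<45)
    m&=(hsv[:,:,1]>60)&(hsv[:,:,0]<25)
    q=P[m]; print(tag,len(q),"x",np.percentile(q[:,0],[.5,2,5]).round(1),"y",np.percentile(q[:,1],[1,3,97,99]).round(1))
ext("n",146,0,0); ext("d",141,0,0)
E
```

```text
n 480 x [-67.3 -66.8 -66.3] y [-30.5 -29.9  26.2  27.3]
d 421 x [-63.6 -63.2 -62.6] y [-40.9 -39.3  24.8  27.4]
```

Side-view depth shows the flared tops symmetric about my centre, which confirms it. The pale board's near end is at -67 mm instead of -65, so I shift it +1.7 mm in x and lower it.

```bash
python3 -m inch '[[0.17,0.03,0,0,0.6],[0.17,0.03,-0.5,0,0.6],[0.17,0.03,-1,0,0.6],[0.17,0.03,-1.5,0,0.6],[0.17,0.03,-2,0,0.6],[0.17,0.03,-2.5,0,0.6],[0.17,0.03,-2.9,0,0.6],[0.17,0.03,-3.3,0,0.6],[0.17,0.03,-3.3,0,0.6],[0.17,0.03,-3.3,0,0.6]]'
python3 - <<'E'
from look import *
from plane import *
o=look("o",((430,540,200,320),(330,450,250,350)),6)
S=status.observe(); print(S["tcp_pos"],S["wrist_force"],S["gripper_width"])
print(fit(o["side"],.095,.13))
E
```

```text
time_s: 25.5
tcp_pos: [0.5432, -0.3709, 0.1021]
orientation: [0.528, -0.528, -0.47, 0.47]
wrist_force: [-0.2, -0.3, -0.6]
gripper_width: 0.0596
[ 0.54336746 -0.37108185  0.102413  ] [ 0.04099902 -0.59661634 -1.41210123] 0.05982060479751403
('n', 471, 'slope_x,y (rad) -0.005 0.002  z0 0.1130')
```

View pics/side_o.png

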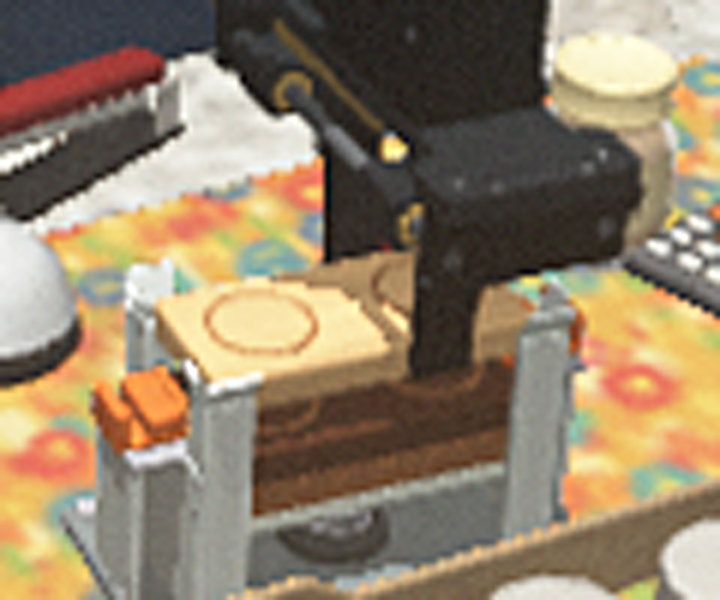

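It is level, untouched and already between the post tops. I go 6 mm lower, release, raise, and shift to the centre with the fingers shut.

```bash
python3 -m inch '[[0,0,-0.3,0,0.6],[0,0,-0.6,0,0.6],[0,0,-0.6,0,0.6],[0,0,-0.6,0,0.1],[0,0,-0.6,0,0.1],[0,0,-0.6,0,0.1],[0,0,-0.6,0,0.1],[0,0,0.5,0,0.1],[0,0,3,0,0.1],[0,0,6,0,0.1]]'
python3 -m inch '[[-1,0.1,6,0,1],[-2.1,0.2,6,0,1],[-2.1,0.2,6,0,1],[-2.1,0.2,6,0,1],[-2.1,0.2,6,0,1],[-2.1,0.2,6,0,1],[-2.1,0.2,6,0,1],[-2.1,0.2,6,0,1],[-2.1,0.2,5,0,1],[-2.1,0.2,4,0,1]]'
python3 - <<'E'
from look import *
from plane import *
o=look("p",((430,540,200,320),(330,450,250,350)),6)
S=status.observe(); print(S["tcp_pos"],S["wrist_force"],S["gripper_width"])
print(fit(o["side"],.085,.13))
E
```

```text
time_s: 26.6
tcp_pos: [0.5424, -0.3703, 0.1621]
orientation: [0.529, -0.527, -0.47, 0.47]
wrist_force: [0.1, -0.4, 0.5]
gripper_width: 0.0781
time_s: 27.6
tcp_pos: [0.5223, -0.3689, 0.2013]
orientation: [-0.528, 0.528, 0.47, -0.47]
wrist_force: [-0.3, 1.1, 0.4]
gripper_width: 0.0065
[ 0.52105015 -0.36789337  0.19911343] [-0.47800765  0.08803494 -0.49194091] 0.0029447114163399686
('n', 600, 'slope_x,y (rad) -0.006 0.002  z0 0.1064')
```

View pics/side_p.png

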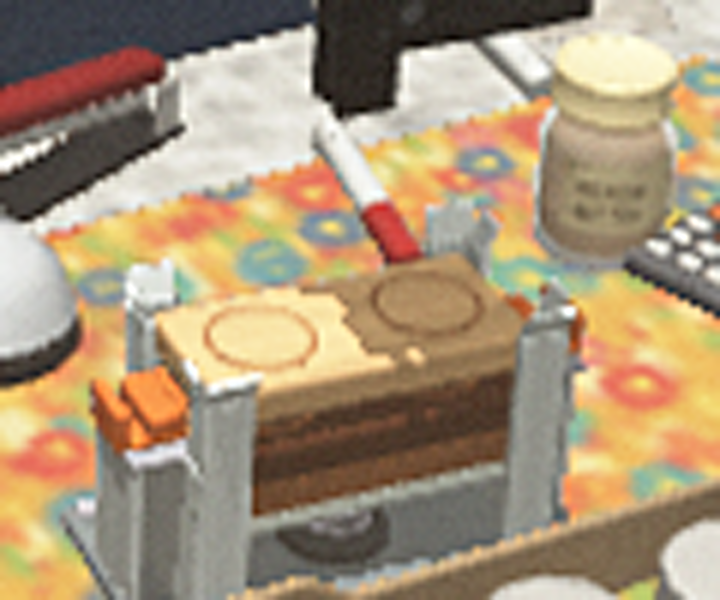

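The pale board rests level on the noses with its top at 106 mm, exactly as specified. Now I press at the centre.

```bash
python3 -m inch '[[0,-0.1,-3,0,1],[0,-0.1,-6,0,1],[0,-0.1,-8,0,1],[0,-0.1,-9,0,1],[0,-0.1,-9.5,0,1],[0,-0.1,-10,0,1],[0,-0.1,-10.4,0,1],[0,-0.1,-10.8,0,1],[0,-0.1,-11.2,0,1],[0,-0.1,-11.2,0,1]]'
python3 -m inch '[[0,0,-0.3,0,1],[0,0,-0.6,0,1],[0,0,-0.9,0,1],[0,0,-1.2,0,1],[0,0,-1.5,0,1],[0,0,-1.7,0,1],[0,0,-1.7,0,1],[0,0,-1.7,0,1],[0,0,-1.7,0,1],[0,0,-1.7,0,1]]'
python3 - <<'E'
from look import *
from plane import *
o=look("q",((430,540,200,320),(330,450,250,350)),6)
S=status.observe(); print(S["tcp_pos"],S["wrist_force"],S["gripper_width"])
print(fit(o["side"],.06,.13))
E
```

```text
time_s: 28.7
tcp_pos: [0.5231, -0.3708, 0.091]
orientation: [-0.527, 0.529, 0.47, -0.47]
wrist_force: [1.5, -1.3, 3.3]
gripper_width: 0.0003
time_s: 29.7
tcp_pos: [0.5231, -0.3708, 0.0745]
orientation: [-0.527, 0.529, 0.47, -0.47]
wrist_force: [1.2, -1.1, 6.4]
gripper_width: 0.0004
[ 0.5231267  -0.37076746  0.07450703] [ 2.73291985 -1.16698997  7.12253864] 0.0006109040853701726
('n', 329, 'slope_x,y (rad) 0.003 0.008  z0 0.0752')
```

View pics/side_q.png

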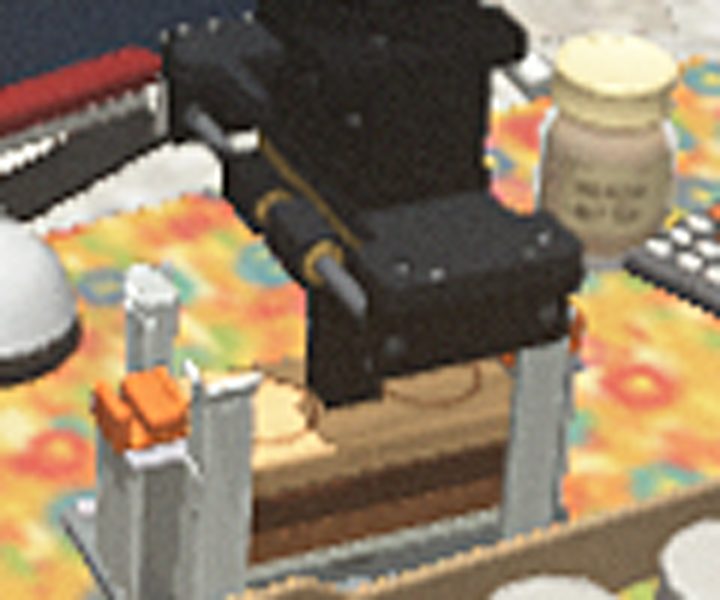

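The near catch is back at its closed position. I press 1.5 mm more to be sure, then lift and move clear.

```bash
python3 -m inch '[[0,0,-0.15,0,1],[0,0,-0.15,0,1],[0,0,-0.15,0,1],[0,0,0.5,0,1],[0,0,2,0,1],[0,0,5,0,1],[0,0,9,0,1],[0,0,14,0,1],[0,2,17,0,1],[-1,6,18,0,1]]'
python3 -m inch '[[-1,5,0,0,1],[-2,10,0,0,1],[-3,15,0,0,1],[-4,20,0,0,1],[-5,25,0,0,1],[-6,29,0,0,1],[-6,29,0,0,1],[-6,29,0,0,1],[-6,29,0,0,1],[-6,29,0,0,1]]'
python3 - <<'E'
from look import *
from plane import *
o=look("r",((465,525,215,315),(330,450,250,350)),6)
S=status.observe(); print(S["tcp_pos"],S["wrist_force"])
print(fit(o["side"],.06,.13),fit(o["top"],.06,.13))
c=o["top"]; W=cloud(c); H=W[:,:,2]
hsv=cv2.cvtColor(c["color"],cv2.COLOR_RGB2HSV); m=np.zeros((480,640),bool); m[215:312,470:525]=1
org=m&(hsv[:,:,0]<16)&(hsv[:,:,1]>200)&(hsv[:,:,2]>150)
n,l,s,ce=cv2.connectedComponentsWithStats(org.astype(np.uint8))
for k in range(1,n):
    if s[k,4]>15: print("orange",s[k],ce[k].round(1))
cv2.imwrite("pics/top_r_full.png",c["color"][:,:,::-1])
E
```

```text
time_s: 30.8
tcp_pos: [0.5134, -0.312, 0.2582]
orientation: [-0.526, 0.531, 0.47, -0.469]
wrist_force: [0.7, 0.3, 0.5]
gripper_width: 0.0001
time_s: 31.8
tcp_pos: [0.4522, -0.0211, 0.253]
orientation: [0.529, -0.528, -0.47, 0.47]
wrist_force: [-0.1, -0.8, -1.2]
gripper_width: 0.0006
[ 0.45221867 -0.0210248   0.25286985] [-0.04650595  0.80301704  1.02267452]
('n', 521, 'slope_x,y (rad) 0.003 0.007  z0 0.0810') ('n', 735, 'slope_x,y (rad) 0.007 -0.002  z0 0.0808')
orange [488 227  13   9  80] [494.7 230.7]
orange [486 293  13  14 116] [492.4 299.3]
```

View pics/side_r.png

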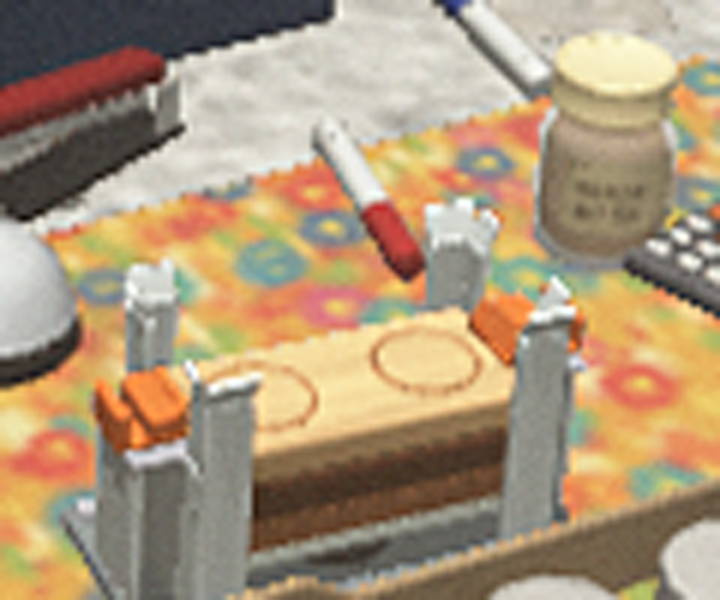

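View pics/top_r.png

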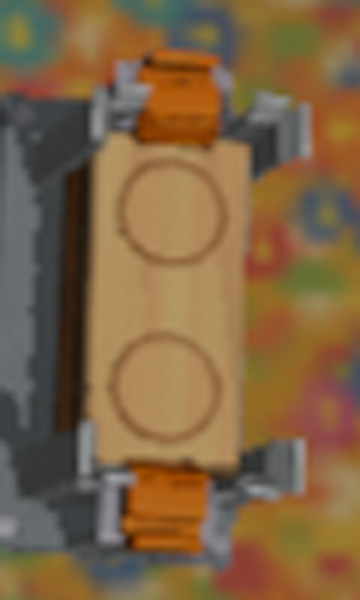

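View pics/top_r_full.png

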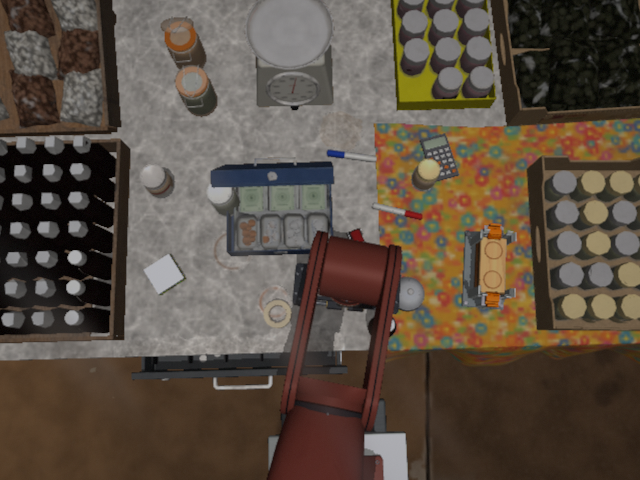

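The pale board is flat at 81 mm in both views, and both catches are back at their starting pixels. The note block (164,273), tape (277,313) and other items are unmoved, and the arm is in free space. I hand in.

```bash
python3 -c "
from bench import order
print(order.close_job())"
```

```text
the job is handed in; nothing more can be done
None
```

I refilled the dispenser: the dark board went in on the first board, then the pale board on top, each pressed down at its centre until both catches closed over it. The job was handed in at about 32 s.

- **First try with the dark board:** it caught on the far side while I was lowering it and ended tilted 0.2 rad in the mouth. I levelled it by pressing near its far end with the shut fingers, then pressed it home at the centre. After that it lay flat with its top at 81 mm.
- **Pale board:** before lowering it I shifted it 1.7 mm using the side view, and it went in level.
- **Last checks:** the pale board's top is at 81 mm with a tilt below 0.01 rad in both views. Both orange catches are back where they started in the images. The note block and tape roll show no visible movement, nothing else looks disturbed, and the arm was clear of everything.
- **Disagreements:** plane fits read the top about 1 mm high, as they also did for the first board at the start. The wrist showed only 5–7 N at full press, against the stated 10–20 N. I estimated the boards' sideways position in the well only from the images, to about 1–2 mm. The two lower boards I saw only from the side at the end.

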